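# Put the dried coasters away in the caddy's empty pocket

## Robot

A 6-joint arm with a two-finger parallel gripper is mounted at the origin on a cart in front of the work surface, level with it; the furniture and walls round the work are solid. World frame = base frame: x ahead of the robot, y to its left, z up, the work surface at z = 0. Lengths are in m, angles in rad, forces in N, time in s.
With the tool pointing down it reaches from about 0.275 to 1 m from the base axis. Payload 8.4 kg.
Tool frame: the origin (TCP) lies on the centre line of the jaws, within the pads' length; the fingertips stand 22 mm ahead of it and the grasp point (between the pads) lies 3 mm ahead of it; z points along the fingers, y is the direction in which the jaws open and shut (so a half turn about z gives the same grasp; the last joint's range is limited). The gripper opens to 85 mm and grips with 20 to 120 N. Pads are 22 mm wide; open, the fingers measure 114 mm over their backs; the gripper's body (76 mm by 85 mm) begins 54 mm behind the grasp point. The pads swing forward as they close: fully open they stand 13 mm farther back than shut.
Start: joints at [-1.137, 0.353, 1.633, -0, 1.155, -0.002], TCP at [0.264, -0.567, 0.253] pointing down, gripper open.
Joint ranges: [-2.63, 2.63], [-0.92, 2.1], [0.06, 2.66], [-1.3, 4.44], [0, 2.69], [-3.02, 3.02]. Speed limits (rad/s): [2.22, 2.22, 2.79, 3.14, 3.14, 3.14].

## Interface

Orientations are given as a unit quaternion [w, x, y, z].
In Python, from rig import get_obs, capture, camera_params, job_done gives the robot as it stands.
- The arm moves only by the shell command python3 -m jog 'ROWS'. ROWS is a JSON object of lists of equal length, an entry for each row: "offset": the shift along the tool's x, y, z in mm, a list of three; "turn": the turn, a rotation vector about the tool's x, y, z in degrees, a list of three; "fingers": the opening, from 0 (shut) to 1 (fully open). In form: {"offset": [[tx, ty, tz], ...], "turn": [[rx, ry, rz], ...], "fingers": [fingers, ...]}. A call has 1 to 8 rows; each row is the pose to reach, as a shift and turn from the pose measured when the call began, along the tool's axes at that moment; what a row does not reach only later rows make up. A row lasts 1/12 s, in which the tool goes at most 41.7 mm and 7.16 degrees, less where a joint would pass 70% of its speed; a pose out of reach is approached as far as the arm can. A call with a gripper value outside its range is refused whole. The fingers move at their own pace and stop on an object; the grip force is fixed at half the most. Time passes only in rows, so rows that repeat a pose let the fingers close. It gives the time, the measured TCP pose, the force and the opening at its end, in the units of the state.
- get_obs(): the state, without advancing time (a new reading comes with each control period).
- capture(name): name is "scene" or "top"; returns (picture, depth): 480x640x3 uint8, blue, green, red; 480x640 float32, m along the optical axis (not along the pixel's ray), 0 where there is no reading.
- camera_params(name): a dict with "intrinsics" (3x3 intrinsics, pixels), "R" (3x3) and "t" (3): a world point X has camera coordinates R X + t. Camera axes: x right, y down, z forward; pixel columns grow to the right and rows downward; lengths in m; the calibration is good to about 2 mm. A picture is of the moment at which its call begins. camera_params takes no time and is no camera call.
- job_done(): hands the job in, once; it reports no verdict.
The state is a dict: "clock": time; "qpos": joint angles; "joint_velocities": joint speeds; "joint_torque": joint torques, N m; "tool_pos": TCP position; "eef_rot": TCP orientation; "wrist_force": force on the tool from outside, world axes, zero at the start; "wrist_torque": the same for the moment, N m; "gripper_width": finger opening in m.
Only numpy, scipy, OpenCV 4.12 (cv2) and the standard library are available. Lean on these libraries where they do the work, as an engineer would, in place of code of your own. Each camera call takes 0.05 s, during which the arm holds its last target.

## Task

Put the pile of three cork coasters from the drying cradle into the one empty pocket of the coaster caddy, as one pile. Lift the pile out by its two ends, set it down on the bare table and let go, take it again by its long sides, then tip it into the pocket clearly slanted, one end down first along an end wall, and level it until it lies flat on the pocket floor. Leave the other piles and everything else on the table as they are.

Things in the scene. Friction and masses are not known exactly. Their poses are not given: they have to be found in the camera images.
- caddy: fixed low wooden coaster caddy, 61.5 (x) x 237 (y) x 28 mm high, origin at the centre of its underside. Three open-topped pockets in a row along its y, 77 mm apart, each 49.5 (x) x 71 mm (y) inside, floor 10 mm above the table, walls 6 mm thick with rims 18 mm above the floor. Only the long walls (+-x) have finger notches: 38 mm wide, mid-pocket, cut to 2 mm below the pocket floor
- pocket_1 (a point): centre of the floor of a caddy pocket (at the caddy's -y end); axes as the caddy's; x across the pocket, y along its 71 mm length, z up. Two of the three pockets hold a pile already; which one is empty varies
- pocket_2 (a point): centre of the floor of a caddy pocket (the middle one); axes as the caddy's; x across the pocket, y along its 71 mm length, z up. Two of the three pockets hold a pile already; which one is empty varies
- pocket_3 (a point): centre of the floor of a caddy pocket (at the caddy's +y end); axes as the caddy's; x across the pocket, y along its 71 mm length, z up. Two of the three pockets hold a pile already; which one is empty varies
- cradle: fixed wooden drying cradle, origin at the centre of its underside, z up. Sole 60 (x) x 46 (y) x 6 mm; two upright cheeks along y, 5 mm thick, 62 mm long, 40 mm high, 50 mm apart inside; open at both ends (+-y). The pile of three coasters lies on the sole, its ends 2 mm beyond the cheeks and 10 mm beyond the sole
- coaster_1_mid (a point): centre of a loose plain cork coaster, 46 (x) x 66 (y) x 10 mm thick (z), about 30 g, the lowest one of the pile of three (30 mm high together); nothing binds them, so fingers must press on all three, the lowest too, at 25 N or so; a first light squeeze squares the pile
- coaster_2_mid (a point): centre of a loose plain cork coaster, 46 (x) x 66 (y) x 10 mm thick (z), about 30 g, the middle one of the pile of three (30 mm high together); nothing binds them, so fingers must press on all three, the lowest too, at 25 N or so; a first light squeeze squares the pile
- coaster_3_mid (a point): centre of a loose plain cork coaster, 46 (x) x 66 (y) x 10 mm thick (z), about 30 g, the top one of the pile of three (30 mm high together); nothing binds them, so fingers must press on all three, the lowest too, at 25 N or so; a first light squeeze squares the pile
- end_left (a point): middle of the lower edge of the lowest coaster at its +y end
- end_right (a point): middle of the lower edge of the lowest coaster at its -y end
- full_pile_1_mid (a point): centre (half-way up) of a pile of three such coasters, 46 x 66 x 30 mm, stuck together, already in a caddy pocket; stays there
- full_pile_2_mid (a point): centre (half-way up) of a pile of three such coasters, 46 x 66 x 30 mm, stuck together, already in a caddy pocket; stays there
- power_strip: fixed white power strip lying on the table, about 300 mm along its y, 62 mm wide (x), up to 52 mm high, origin under it 17 mm from its middle towards its -y end; stays alone
- jar_mustard: squat jar, 68 mm across, 84 mm high; z up, origin at the centre of its foot on the table; told so that it can be avoided
- vinegar: tall slim bottle, 63 mm across, 234 mm high; z up, origin at the centre of its foot on the table; told so that it can be avoided
- mug_tea: mug, 94 mm high, 83 mm across and 117 mm with its handle, the handle anywhere round it; z up, origin at the centre of its foot on the table; told so that it can be avoided
- spice_1: spice jar, 46 mm across, 106 mm high, the nearer of two; z up, origin at the centre of its foot on the table; told so that it can be avoided
- spice_3: spice jar, 46 mm across, 106 mm high, the farther of two; z up, origin at the centre of its foot on the table; told so that it can be avoided
- glass_12: upturned drinking glass, 84 mm across, 140 mm high; z up, origin at the centre of its foot on the table; told so that it can be avoided
- teaspoon: teaspoon lying flat, 130 mm along its x, 26 mm wide, 11 mm high, origin under its middle; not to be disturbed
Mind the look-alikes: they are no part of the job. Leave any red look-alike of the part that bears coaster_3_mid alone. There is more than one size of the cradle; the job needs the middle-sized.

How it is judged:
On the way, in this order (a step that is already met when the one before it is completed fails the run):
1. the whole pile is set down level on the table away from the cradle, and let go (height (world z) of coaster_1_mid between 0.002 and 0.0095 m and height (world z) of coaster_2_mid between 0.012 and 0.0195 m and height (world z) of coaster_3_mid between 0.022 and 0.0295 m and horizontal distance between coaster_1_mid and coaster_2_mid below 0.01 m and horizontal distance between coaster_1_mid and coaster_3_mid below 0.01 m and contact force between the fingers and coaster_1 below 0.1 N and contact force between the fingers and coaster_2 below 0.1 N and contact force between the fingers and coaster_3 below 0.1 N and angle between each of coaster_1_mid, coaster_2_mid, coaster_3_mid's own z axis and vertical below 0.06 rad and horizontal distance between coaster_1_mid and cradle above 0.08 m), for 0.2 s.
2. the pile, together and slanted by more than 5 degrees, has its low end inside a pocket below the rim (angle between each of coaster_1_mid, coaster_2_mid, coaster_3_mid's own z axis and vertical above 0.08 rad and distance between coaster_1_mid and coaster_3_mid below 0.03 m and ((x of end_left in the frame of pocket_1 between -0.025 and 0.025 m and y of end_left in the frame of pocket_1 between -0.037 and 0.037 m and z of end_left in the frame of pocket_1 between -0.003 and 0.015 m) or (x of end_right in the frame of pocket_1 between -0.025 and 0.025 m and y of end_right in the frame of pocket_1 between -0.037 and 0.037 m and z of end_right in the frame of pocket_1 between -0.003 and 0.015 m) or (x of end_left in the frame of pocket_2 between -0.025 and 0.025 m and y of end_left in the frame of pocket_2 between -0.037 and 0.037 m and z of end_left in the frame of pocket_2 between -0.003 and 0.015 m) or (x of end_right in the frame of pocket_2 between -0.025 and 0.025 m and y of end_right in the frame of pocket_2 between -0.037 and 0.037 m and z of end_right in the frame of pocket_2 between -0.003 and 0.015 m) or (x of end_left in the frame of pocket_3 between -0.025 and 0.025 m and y of end_left in the frame of pocket_3 between -0.037 and 0.037 m and z of end_left in the frame of pocket_3 between -0.003 and 0.015 m) or (x of end_right in the frame of pocket_3 between -0.025 and 0.025 m and y of end_right in the frame of pocket_3 between -0.037 and 0.037 m and z of end_right in the frame of pocket_3 between -0.003 and 0.015 m))), for 0.1 s.
At the end, for the whole second after the job is handed in: all three coasters lie flat (within 3.5 degrees), piled in their first order, in the one empty pocket, the lowest on its floor (heights within 2.5 mm), at rest and let go; the two other piles are within 8 mm of where they were (((x of coaster_1_mid in the frame of pocket_1 between -0.004 and 0.004 m and y of coaster_1_mid in the frame of pocket_1 between -0.0045 and 0.0045 m and z of coaster_1_mid in the frame of pocket_1 between 0.0025 and 0.0078 m and x of coaster_2_mid in the frame of pocket_1 between -0.004 and 0.004 m and y of coaster_2_mid in the frame of pocket_1 between -0.0045 and 0.0045 m and z of coaster_2_mid in the frame of pocket_1 between 0.0125 and 0.0178 m and x of coaster_3_mid in the frame of pocket_1 between -0.004 and 0.004 m and y of coaster_3_mid in the frame of pocket_1 between -0.0045 and 0.0045 m and z of coaster_3_mid in the frame of pocket_1 between 0.0225 and 0.0278 m) or (x of coaster_1_mid in the frame of pocket_2 between -0.004 and 0.004 m and y of coaster_1_mid in the frame of pocket_2 between -0.0045 and 0.0045 m and z of coaster_1_mid in the frame of pocket_2 between 0.0025 and 0.0078 m and x of coaster_2_mid in the frame of pocket_2 between -0.004 and 0.004 m and y of coaster_2_mid in the frame of pocket_2 between -0.0045 and 0.0045 m and z of coaster_2_mid in the frame of pocket_2 between 0.0125 and 0.0178 m and x of coaster_3_mid in the frame of pocket_2 between -0.004 and 0.004 m and y of coaster_3_mid in the frame of pocket_2 between -0.0045 and 0.0045 m and z of coaster_3_mid in the frame of pocket_2 between 0.0225 and 0.0278 m) or (x of coaster_1_mid in the frame of pocket_3 between -0.004 and 0.004 m and y of coaster_1_mid in the frame of pocket_3 between -0.0045 and 0.0045 m and z of coaster_1_mid in the frame of pocket_3 between 0.0025 and 0.0078 m and x of coaster_2_mid in the frame of pocket_3 between -0.004 and 0.004 m and y of coaster_2_mid in the frame of pocket_3 between -0.0045 and 0.0045 m and z of coaster_2_mid in the frame of pocket_3 between 0.0125 and 0.0178 m and x of coaster_3_mid in the frame of pocket_3 between -0.004 and 0.004 m and y of coaster_3_mid in the frame of pocket_3 between -0.0045 and 0.0045 m and z of coaster_3_mid in the frame of pocket_3 between 0.0225 and 0.0278 m)) and angle between each of coaster_1_mid, coaster_2_mid, coaster_3_mid's own z axis and vertical below 0.06 rad and linear speed of each of coaster_1, coaster_2, coaster_3 below 0.02 m/s and contact force between the fingers and coaster_1 below 0.1 N and contact force between the fingers and coaster_2 below 0.1 N and contact force between the fingers and coaster_3 below 0.1 N and distance of each of full_pile_1_mid, full_pile_2_mid from where it was at the start of the episode below 0.008 m); the robot touches nothing.
It fails at once if a jar, bottle, mug or glass is pushed more than 3 cm from its place (distance of any of jar_mustard, vinegar, mug_tea, spice_1, spice_3, glass_12 from where it was at the start of the episode above 0.03 m).
It fails at once if a jar, bottle, mug or glass is tipped (angle between any of jar_mustard, vinegar, mug_tea, spice_1, spice_3, glass_12's own z axis and vertical above 0.35 rad).
It fails at once if the teaspoon is pushed more than 3 cm from its place (distance of teaspoon from where it was at the start of the episode above 0.03 m).
It fails at once if a pile already put away is pulled or knocked out of its pocket (distance of any of full_pile_1_mid, full_pile_2_mid from where it was at the start of the episode above 0.015 m).
It also fails if it takes over 67 s, if anything falls off the work surface, if the arm or the gripper's body presses on something with over 40 N, if the wrist force passes 120 N, or if a joint passes its speed limit or range.

## Working session

There is one attempt and no reset: what is moved stays moved. The work goes in short steps, Python scripts to look and compute and a shell command to move; the robot and the scene stay as the last step left them, time stands still between calls to the robot, and variables do not carry over. Pictures are saved under pics/ and viewed, and the job is handed in when it is done.

```bash
ls; mkdir -p pics
python3 - <<'E'
from rig import *
import cv2
o=get_obs();print(o)
for n in("scene","top"):
    p,d=capture(n);cv2.imwrite(f"pics/{n}0.png",p);import numpy as np;np.save(f"pics/{n}0d.npy",d)
    c=camera_params(n);print(n,c)
E
```

```text
pics
{'clock': 0.0, 'qpos': array([-1.13735016e+00,  3.53624276e-01,  1.63413115e+00,  3.22678059e-05,
        1.15521627e+00, -2.42580976e-03]), 'joint_velocities': array([ 0.00067395,  0.00075983, -0.00102188,  0.00142007,  0.0006254 ,
        0.00014876]), 'joint_torque': array([ 9.45176362e-04, -6.05254555e+01, -3.42063117e+01,  1.97244804e-04,
        9.39247780e-03,  2.07114232e-05]), 'tool_pos': array([ 0.26368139, -0.56616004,  0.25257785]), 'eef_rot': array([-6.76727069e-04,  9.76346977e-01,  2.16208475e-01, -1.33036616e-04]), 'wrist_force': array([ 0.27451864,  0.16184097, -0.10086675]), 'wrist_torque': array([-0.02949348,  0.01942172,  0.02422022]), 'gripper_width': 0.08565269912397423}
scene {'intrinsics': array([[452.51908338,   0.        , 319.93812469],
       [  0.        , 452.51908338, 234.14070585],
       [  0.        ,   0.        ,   1.        ]]), 'R': array([[ 0.80013579, -0.59951088,  0.01922058],
       [-0.35171848, -0.49489515, -0.79458977],
       [ 0.48587738,  0.62901948, -0.60684238]]), 't': array([-0.36435836,  0.28975929,  1.11148315])}
top {'intrinsics': array([[522.84859807,   0.        , 316.72857478],
       [  0.        , 522.84859807, 234.82249946],
       [  0.        ,   0.        ,   1.        ]]), 'R': array([[-0.09521034, -0.99544971, -0.00385664],
       [-0.77425418,  0.07648793, -0.62823568],
       [ 0.62567201, -0.05682851, -0.77801354]]), 't': array([0.15689158, 0.47734293, 1.37581437])}
```

View pics/scene0.png

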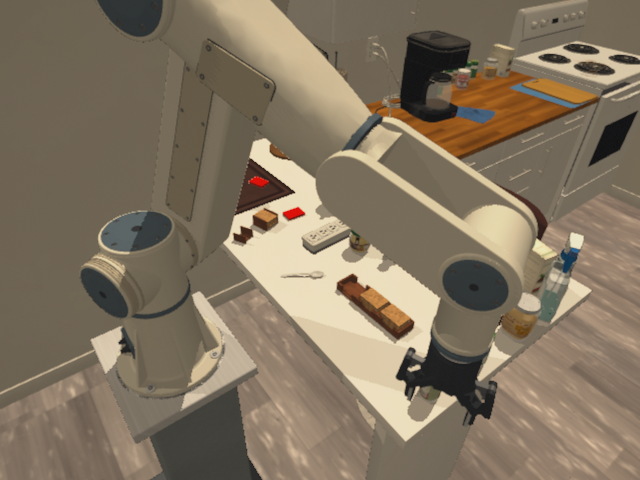

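View pics/top0.png

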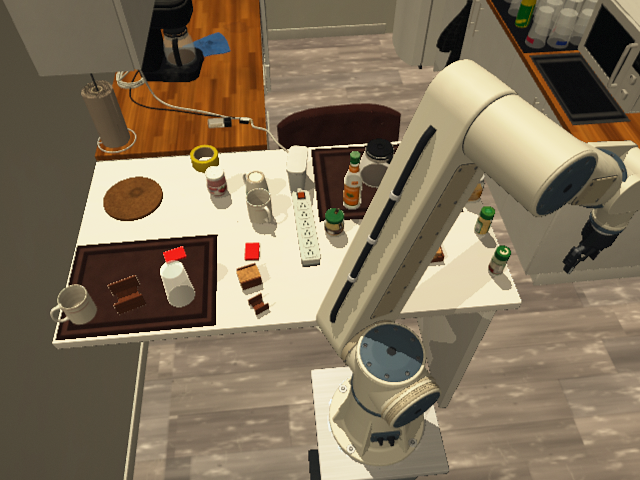

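Run:
```python
import cv2,numpy as np
s=cv2.imread("pics/scene0.png");t=cv2.imread("pics/top0.png")
a=cv2.resize(s[160:350,220:430],None,fx=3.5,fy=3.1,interpolation=cv2.INTER_CUBIC)
cv2.imwrite("pics/sz.png",cv2.resize(s[160:350,220:440],(792,590//1),interpolation=cv2.INTER_CUBIC))
cv2.imwrite("pics/tz.png",cv2.resize(t[180:340,60:340],(798,456),interpolation=cv2.INTER_CUBIC))
cv2.imwrite("pics/tz2.png",cv2.resize(t[180:330,380:580],(800,600),interpolation=cv2.INTER_CUBIC))
```

```text
(no output)
```

View pics/sz.png

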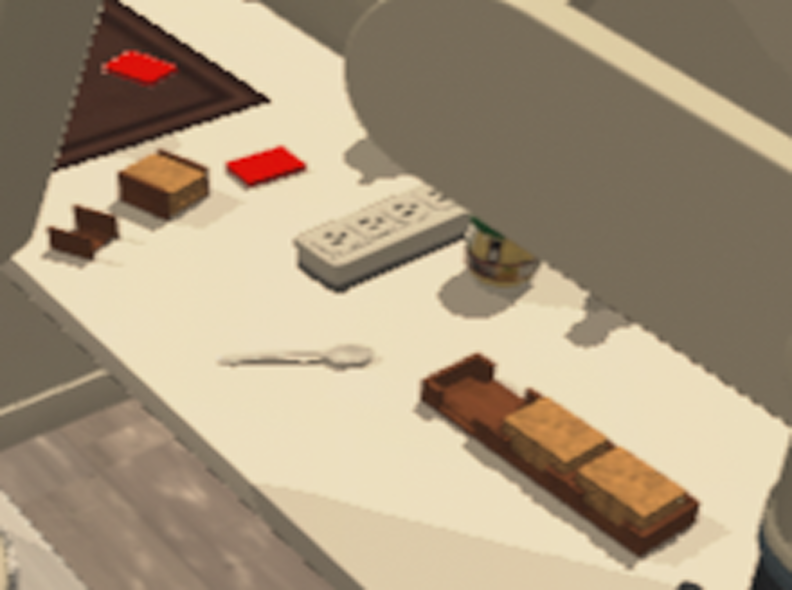

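View pics/tz.png

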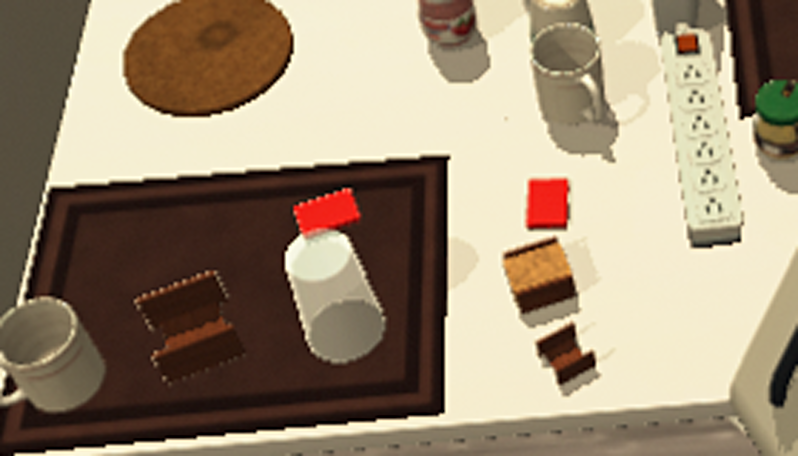

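View pics/tz2.png

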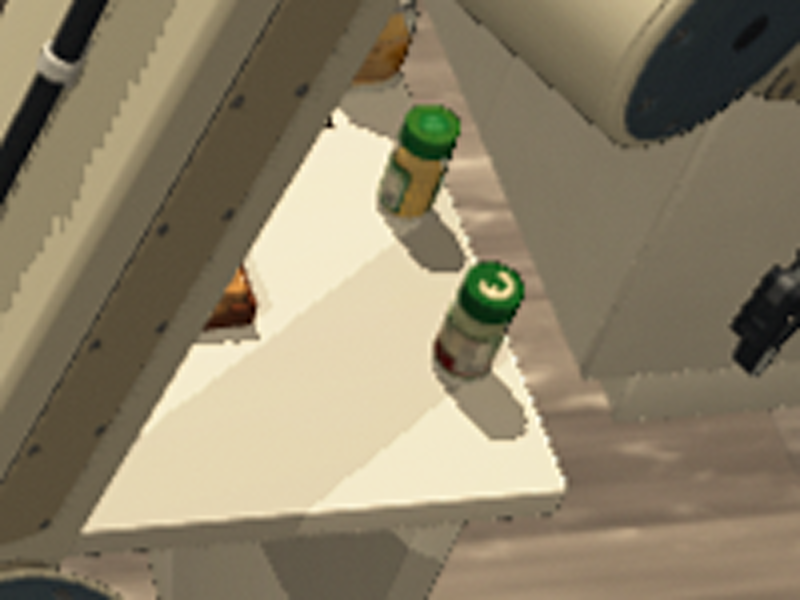

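```bash
cat > h.py <<'E'
import numpy as np,cv2
from rig import *
from scipy.spatial.transform import Rotation as Rn
def cloud(n,d):
    c=camera_params(n);K=c["intrinsics"];v,u=np.mgrid[:480,:640]
    P=np.stack([(u-K[0,2])/K[0,0]*d,(v-K[1,2])/K[1,1]*d,d],-1)
    return (P-c["t"])@c["R"]
def ray(n,uv,z):
    c=camera_params(n);K=c["intrinsics"];R=c["R"];o=-R.T@c["t"]
    uv=np.atleast_2d(uv);q=np.c_[(uv[:,0]-K[0,2])/K[0,0],(uv[:,1]-K[1,2])/K[1,1],np.ones(len(uv))]@R
    return o+q*((z-o[2])/q[:,2])[:,None]
def proj(n,X):
    c=camera_params(n);p=(np.atleast_2d(X)@c["R"].T+c["t"])@c["intrinsics"].T
    return p[:,:2]/p[:,2:]
def tool():
    o=get_obs();q=o["eef_rot"];return o["tool_pos"],Rn.from_quat([q[1],q[2],q[3],q[0]]),o
E
python3 - <<'E'
from h import *
for n in("scene","top"):
    d=np.load(f"pics/{n}0d.npy");p=cv2.imread(f"pics/{n}0.png");P=cloud(n,d)
    hsv=cv2.cvtColor(p,cv2.COLOR_BGR2HSV)
    z=P[...,2]
    m=((z>0.004)&(z<0.26)&(d>0)&(P[...,0]<1.0)&(abs(P[...,1])<1)).astype(np.uint8)
    # by blob
    k,l,st,ce=cv2.connectedComponentsWithStats(m)
    for i in range(1,k):
        if st[i,4]<25: continue
        Q=P[l==i]; print(n,st[i],np.round(Q.min(0),3),np.round(Q.max(0),3),p[l==i].mean(0).round())
E
```

```text
scene [    0   103   163   111 11074] [-0.244  0.885  0.004] [0.38  0.917 0.26 ] [ 83. 100. 110.]
scene [254 130  10  10  51] [0.757 0.887 0.004] [0.802 0.91  0.049] [ 85. 102. 113.]
scene [268 144  23  17 143] [0.745 0.65  0.004] [0.791 0.818 0.02 ] [ 57.  89. 124.]
scene [247 176  22  12 146] [0.545 0.526 0.004] [0.619 0.616 0.017] [ 20.  27. 184.]
scene [282 207  23  13 168] [0.537 0.284 0.004] [0.609 0.342 0.015] [ 22.  31. 201.]
scene [252 208  26  24 404] [0.427 0.283 0.004] [0.504 0.361 0.044] [ 54.  88. 127.]
scene [ 301  219   69   35 1287] [0.492 0.    0.004] [0.657 0.204 0.085] [110. 135. 149.]
scene [233 226  20  18 188] [0.333 0.268 0.004] [0.395 0.329 0.034] [39. 53. 79.]
scene [ 499  233   84  110 4110] [ 0.708 -0.498  0.004] [ 0.952 -0.357  0.26 ] [100. 121. 131.]
scene [  92  239  135  158 8713] [-0.125 -0.128  0.004] [0.188 0.078 0.26 ] [ 88. 107. 117.]
scene [285 271  33   6  66] [0.376 0.007 0.004] [0.455 0.067 0.013] [155. 184. 202.]
scene [ 336  274   78   65 1895] [ 0.462 -0.3    0.004] [ 0.546 -0.06   0.046] [ 49.  83. 125.]
scene [480 353   9  15  39] [ 0.575
[... 2394 characters left out ...]
34 0.004] [0.55  0.763 0.011] [26. 35. 60.]
top [141 266   9  12  29] [0.504 0.641 0.004] [0.548 0.667 0.01 ] [24. 32. 56.]
top [563 267  10   7  27] [ 0.233 -0.53   0.246] [ 0.255 -0.511  0.26 ] [41. 46. 47.]
top [146 279   9  13  38] [0.449 0.622 0.004] [0.498 0.65  0.01 ] [25. 34. 58.]
top [248 293  21  22 212] [0.335 0.27  0.004] [0.405 0.331 0.037] [36. 54. 85.]
top [194 310  11  11  32] [0.334 0.464 0.004] [0.367 0.492 0.01 ] [19. 26. 45.]
top [ 89 322   8  13  26] [0.315 0.774 0.004] [0.353 0.798 0.012] [20. 28. 48.]
top [143 323  12   8  34] [0.312 0.607 0.004] [0.339 0.641 0.01 ] [20. 27. 48.]
top [ 328  373   98   94 4698] [-0.125 -0.121  0.004] [0.118 0.126 0.26 ] [104. 129. 139.]
```

Run:
```python
from h import *
for n,(y0,y1,x0,x1) in (("top",(250,305,225,280)),("scene",(195,245,240,295))):
    d=np.load(f"pics/{n}0d.npy");p=cv2.imread(f"pics/{n}0.png");P=cloud(n,d)
    hsv=cv2.cvtColor(p,cv2.COLOR_BGR2HSV)
    m=np.zeros((480,640),np.uint8)
    m[y0:y1,x0:x1]=((hsv[...,2]>130)&(hsv[...,1]>100)&(hsv[...,0]>8)&(hsv[...,0]<20))[y0:y1,x0:x1]
    k,l,st,ce=cv2.connectedComponentsWithStats(m);i=1+np.argmax(st[1:,4]);print(n,st[i])
    ys,xs=np.where(l==i);X=ray(n,np.c_[xs,ys],0.036)[:,:2]
    print(P[l==i][:,2].mean())
    r=cv2.minAreaRect((X*1000).astype(np.float32));print(r,cv2.boxPoints(r).round(1).tolist())
    cv2.imwrite(f"pics/{n}_pile.png",cv2.resize(p[y0:y1,x0:x1],None,fx=11,fy=11,interpolation=cv2.INTER_NEAREST))
```

```text
top [236 265  25  19 273]
0.03614712460340305
((464.6068115234375, 327.00469970703125), (48.98590087890625, 65.8356704711914), 16.26212501525879) [[431.8999938964844, 351.70001220703125], [450.29998779296875, 288.5], [497.29998779296875, 302.29998779296875], [478.8999938964844, 365.5]]
scene [253 208  24  14 161]
0.03594866777484197
((470.3142395019531, 325.7704162597656), (53.868072509765625, 67.39474487304688), 17.728639602661133) [[434.3999938964844, 349.70001220703125], [454.8999938964844, 285.5], [506.20001220703125, 301.8999938964844], [485.70001220703125, 366.1000061035156]]
```

View pics/top_pile.png

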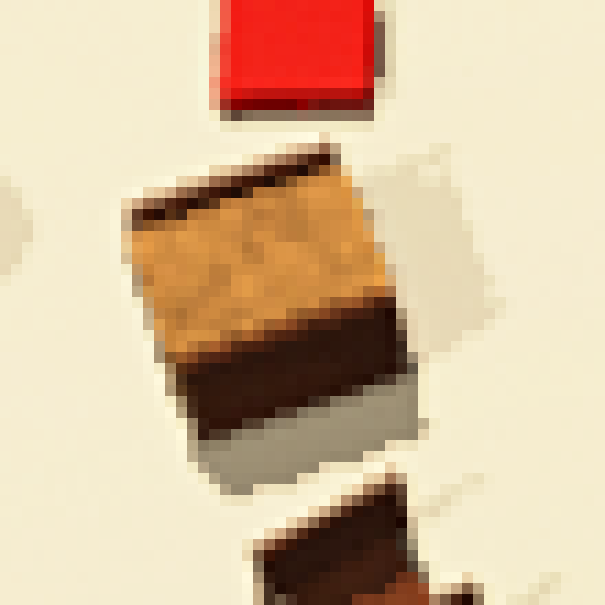

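View pics/scene_pile.png

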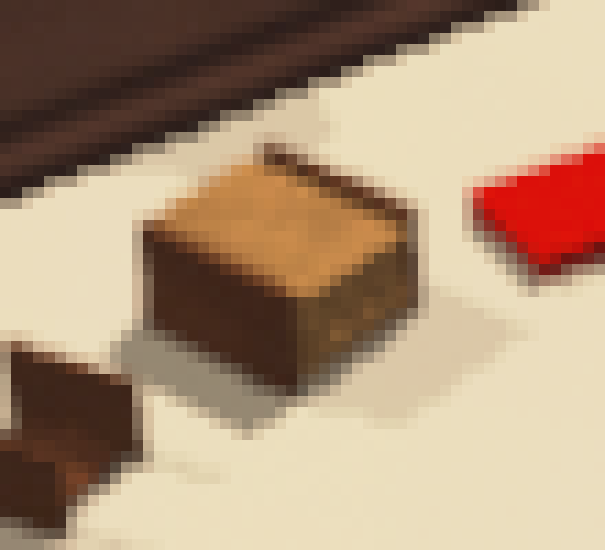

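```bash
cat >> h.py <<'E'
def plan(pos,yaw,tilt=0.,cur=None):
    """target: tool y horizontal at angle yaw(deg), tool down, then tilted by tilt deg about tool y. prints offset mm/turn deg in tool axes"""
    p,R,o=tool() 
    y=np.array([np.cos(np.radians(yaw)),np.sin(np.radians(yaw)),0]);best=None
    for s in (1,-1):
        yy=s*y;z=np.array([0,0,-1.]);x=np.cross(yy,z)
        T=Rn.from_matrix(np.c_[x,yy,z])*Rn.from_euler('y',s*tilt,degrees=True)
        rv=(R.inv()*T).as_rotvec(degrees=True)
        if best is None or np.linalg.norm(rv)<np.linalg.norm(best): best=rv
    off=R.inv().apply(np.array(pos)-p)*1000
    print("offset",off.round(1),"turn",best.round(2),"| t",round(o["clock"],2),"pos",p.round(4),"w",round(o["gripper_width"],4),"F",o["wrist_force"].round(1),"q",o["qpos"].round(2))
    M=R.as_matrix();print("tool x",M[:,0].round(3),"y",M[:,1].round(3))
    return off,best
E
python3 - <<'E'
from h import *
plan([.466,.3265,.2],106.5)
d=np.load("pics/top0d.npy");P=cloud("top",d)
q=P[240:280,550:600].reshape(-1,3);q=q[(q[:,2]>.2)&(q[:,2]<.3)];print(np.sort(q[:,2])[:10])
E
```

```text
offset [ 560.3 -723.8   53.5] turn [-0.07  0.01  8.47] | t 0.1 pos [ 0.2637 -0.5662  0.2526] w 0.0857 F [-0.1 -0.   0.4] q [-1.14  0.35  1.63 -0.    1.16 -0.  ]
tool x [ 0.907  0.422 -0.   ] y [ 0.422 -0.907 -0.001]
[0.24147606 0.24184885 0.24384734 0.24478887 0.24562854 0.24588751
 0.24638565 0.24647265 0.24715227 0.24757736]
```

```bash
python3 -m jog '{"offset":[[560,-724,0],[560,-724,0],[560,-724,0],[560,-724,0],[560,-724,0],[560,-724,0],[560,-724,0],[560,-724,0]],"turn":[[0,0,8.5],[0,0,8.5],[0,0,8.5],[0,0,8.5],[0,0,8.5],[0,0,8.5],[0,0,8.5],[0,0,8.5]],"fingers":[1,1,1,1,1,1,1,1]}'; python3 -c "
from h import *
plan([.466,.3265,.2],106.5)"
```

```text
clock: 0.77
tool_pos: [0.337, -0.2395, 0.2532]
eef_rot: [-0.001, 0.99, 0.143, -0.0]
wrist_force: [0.7, 0.3, 0.1]
gripper_width: 0.0853
offset [ 283.8 -506.3   53.9] turn [-0.08  0.01 -0.07] | t 0.77 pos [ 0.337  -0.2395  0.2532] w 0.0853 F [0.7 0.3 0.1] q [-0.62  0.01  2.06  0.    1.07  0.66]
tool x [ 0.959  0.283 -0.   ] y [ 0.283 -0.959 -0.001]
```

```bash
python3 -m jog '{"offset":[[284,-506,0],[284,-506,0],[284,-506,0],[284,-506,0],[284,-506,0],[284,-506,0],[284,-506,0],[284,-506,0]],"turn":[[0,0,0],[0,0,0],[0,0,0],[0,0,0],[0,0,0],[0,0,0],[0,0,0],[0,0,0]],"fingers":[1,1,1,1,1,1,1,1]}'
python3 - <<'E'
from h import *
plan([.466,.3265,.2],106.5)
for n in("scene","top"):
    p,d=capture(n);cv2.imwrite(f"pics/{n}1.png",p);np.save(f"pics/{n}1d.npy",d)
E
```

```text
clock: 1.43
tool_pos: [0.4109, 0.0858, 0.2537]
eef_rot: [-0.001, 0.99, 0.143, -0.0]
wrist_force: [0.5, -0.5, 0.0]
gripper_width: 0.0857
offset [ 121.  -215.2   54. ] turn [-0.07 -0.01 -0.05] | t 1.43 pos [0.4109 0.0858 0.2537] w 0.0857 F [ 0.5 -0.5  0. ] q [0.2  0.02 2.05 0.   1.07 1.48]
tool x [0.959 0.283 0.   ] y [ 0.283 -0.959 -0.001]
```

View pics/top1.png

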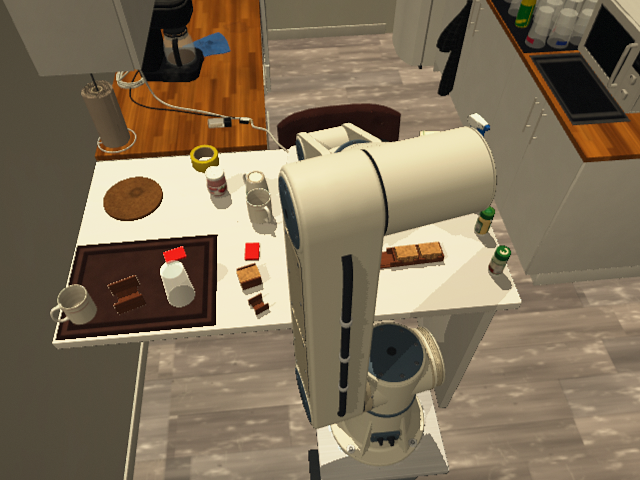

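View pics/scene1.png

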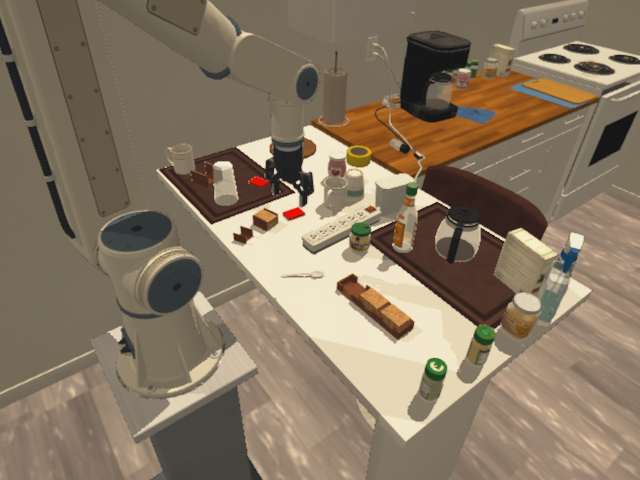

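Run:
```python
from h import *
n="scene";p=cv2.imread("pics/scene1.png");d=np.load("pics/scene1d.npy");P=cloud(n,d)
cv2.imwrite("pics/caddy1.png",cv2.resize(p[265:345,325:425],(800,640))[:600])
c=P[270:340,330:420];cc=p[270:340,330:420]
m=(c[...,2]>.0375)&(c[...,2]<.046)
Q=c[m];print(len(Q),Q[:,2].mean())
r=cv2.minAreaRect((Q[:,:2]*1000).astype(np.float32));print("piles top",r)
m2=(c[...,2]>.003)
r=cv2.minAreaRect((c[m2][:,:2]*1000).astype(np.float32));print("all",r,cv2.boxPoints(r).round().tolist())
# rim points
m3=(c[...,2]>.025)&(c[...,2]<.031);r=cv2.minAreaRect((c[m3][:,:2]*1000).astype(np.float32));print("rim",r,cv2.boxPoints(r).round().tolist())
z=P[...,2];t=(abs(z)<.003)&(d>0)&(P[...,1]<0)&(P[...,1]>-.4);print("edge x", [P[t&(abs(P[...,1]-y)<.01)][:,0].min().round(3) for y in(-.3,-.2,-.1,-.05)])
for nm,b in(("spoon",(265,285,275,330)),("jar",(220,255,345,375)),("strip",(200,255,295,385))):
    q=P[b[0]:b[1],b[2]:b[3]].reshape(-1,3);q=q[(q[:,2]>.004)&(q[:,2]<.2)];print(nm,q.min(0).round(3),q.max(0).round(3))
# pile again
hsv=cv2.cvtColor(p,cv2.COLOR_BGR2HSV)
P2=cloud("top",np.load("pics/top1d.npy"));p2=cv2.imread("pics/top1.png")
for n,PP in(("scene",P),("top",P2)):
    q=PP.reshape(-1,3);k=(q[:,2]>.033)&(q[:,2]<.045)&(abs(q[:,0]-.466)<.06)&(abs(q[:,1]-.327)<.05);q=q[k]
    r=cv2.minAreaRect((q[:,:2]*1000).astype(np.float32));print(n,"cradle top",k.sum(),r)
    q=PP.reshape(-1,3);k=(q[:,2]>.034)&(q[:,2]<.044)&(abs(q[:,0]-.5)<.06)&(abs(q[:,1]+.2)<.2);q=q[k]
    r=cv2.minAreaRect((q[:,:2]*1000).astype(np.float32));print(n,"piles top",k.sum(),r)
```

```text
616 0.04002082461186422
piles top ((501.28692626953125, -219.33871459960938), (49.00218200683594, 144.1094207763672), 3.1202471256256104)
all ((284.95159912109375, -461.0676574707031), (1032.7200927734375, 265.6647033691406), 50.389591217041016) [[-147.0, -774.0], [58.0, -944.0], [716.0, -148.0], [512.0, 21.0]]
rim ((499.7598571777344, -179.79812622070312), (65.23270416259766, 238.06732177734375), 2.590083599090576) [[462.0, -62.0], [473.0, -300.0], [538.0, -297.0], [527.0, -59.0]]
edge x [np.float64(0.299), np.float64(0.299), np.float64(-0.151), np.float64(-0.152)]
spoon [ 0.362 -0.02   0.004] [0.492 0.086 0.017]
jar [0.583 0.001 0.004] [0.774 0.138 0.09 ]
strip [ 0.468 -0.019  0.004] [0.832 0.347 0.09 ]
scene cradle top 219 ((462.8743591308594, 322.6175537109375), (67.1782455444336, 69.98380279541016), 19.321523666381836)
scene piles top 709 ((501.25360107421875, -218.67706298828125), (49.783870697021484, 145.30384826660156), 2.4745852947235107)
top cradle top 302 ((466.83935546875, 327.2794189453125), (67.4610595703125, 65.94664001464844), 16.810317993164062)
top piles top 466 ((503.14892578125, -206.92303466796875), (56.38618469238281, 163.30105590820312), 3.947383165359497)
```

View pics/caddy1.png

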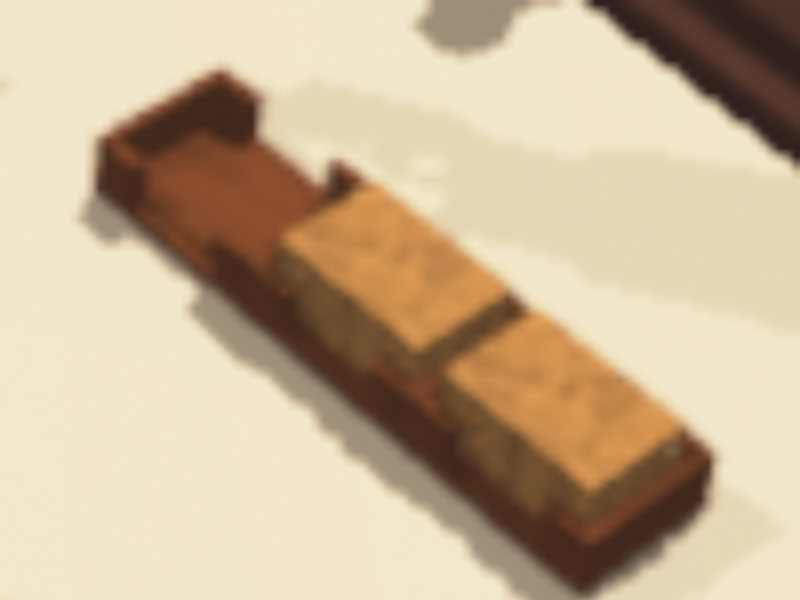

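```bash
python3 -m jog '{"offset":[[121,-215,0],[121,-215,0],[121,-215,0],[121,-215,0],[121,-215,30],[121,-215,60],[121,-215,100],[121,-215,130]],"turn":[[0,0,0],[0,0,0],[0,0,0],[0,0,0],[0,0,0],[0,0,0],[0,0,0],[0,0,0]],"fingers":[1,1,1,1,1,1,1,1]}'
python3 - <<'E'
from h import *
plan([.466,.327,.02],106.7)
for n in("scene","top"):
    p,d=capture(n);cv2.imwrite(f"pics/{n}2.png",p);np.save(f"pics/{n}2d.npy",d)
    a=(cv2.resize(p[180:260,230:330],(800,600)) if n=="scene" else cv2.resize(p[180:320,190:390],(800,560)))
    cv2.imwrite(f"pics/{n}2z.png",a)
E
```

```text
clock: 2.2
tool_pos: [0.467, 0.3319, 0.129]
eef_rot: [-0.002, 0.989, 0.147, 0.002]
wrist_force: [1.2, -0.5, -0.3]
gripper_width: 0.0856
offset [ -2.9   4.8 109. ] turn [-0.23 -0.27  0.16] | t 2.2 pos [0.467  0.3319 0.129 ] w 0.0856 F [ 1.2 -0.5 -0.3] q [0.61 0.42 1.85 0.   0.86 1.89]
tool x [0.957 0.29  0.005] y [ 0.29  -0.957 -0.004]
```

View pics/top2.png

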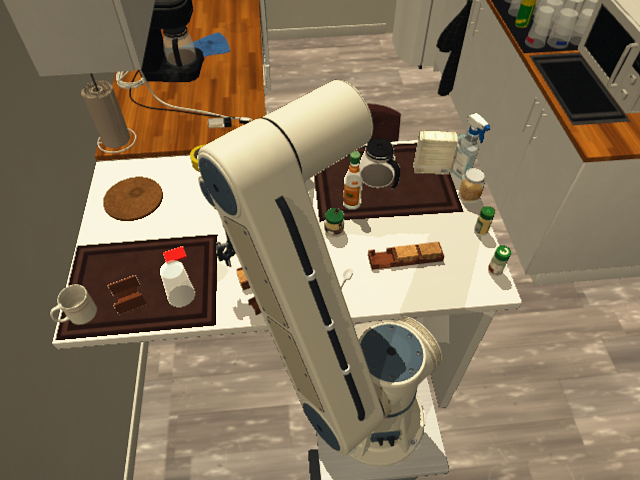

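View pics/scene2z.png

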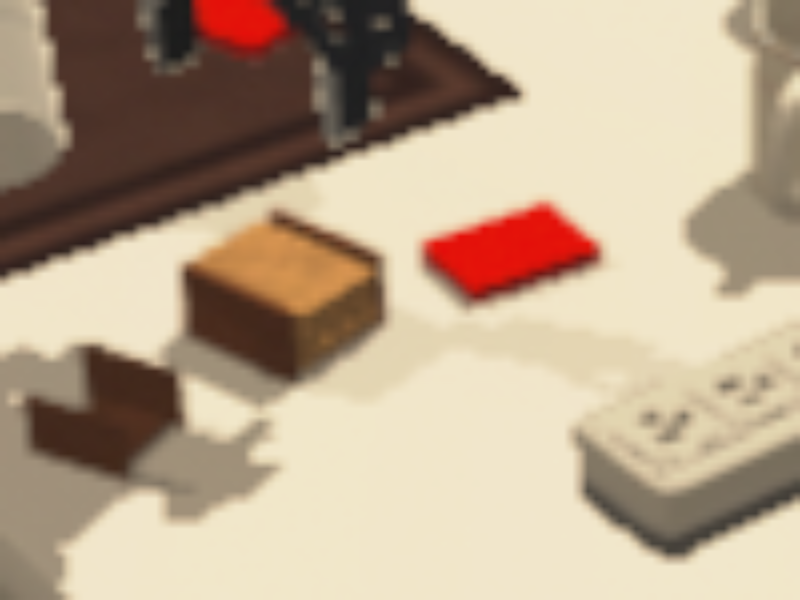

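```bash
python3 -m jog '{"offset":[[-3,5,20],[-3,5,35],[-3,5,50],[-3,5,60],[-3,5,60]],"turn":[[-0.2,-0.3,0.2],[-0.2,-0.3,0.2],[-0.2,-0.3,0.2],[-0.2,-0.3,0.2],[-0.2,-0.3,0.2]],"fingers":[1,1,1,1,1]}'
python3 - <<'E'
from h import *
plan([.466,.327,.019],106.7)
n="scene"
p,d=capture(n);cv2.imwrite(f"pics/{n}3.png",p)
cv2.imwrite(f"pics/{n}3z.png",cv2.resize(p[170:250,220:320],(800,600)))
for f in("top2","scene2"):
    n=f[:-1];p=cv2.imread(f"pics/{f}.png");P=cloud(n,np.load(f"pics/{f}d.npy")).reshape(-1,3)
    for lo,hi in((.036,.044),(.024,.032),(.02,.044)):
        k=(P[:,2]>lo)&(P[:,2]<hi)&(abs(P[:,0]-.5)<.07)&(abs(P[:,1]+.18)<.16)
        r=cv2.minAreaRect((P[k][:,:2]*1000).astype(np.float32));print(n,lo,k.sum(),r)
E
```

```text
clock: 2.72
tool_pos: [0.46, 0.3204, 0.0633]
eef_rot: [0.004, 0.99, 0.144, -0.008]
wrist_force: [-0.7, 0.4, -0.7]
gripper_width: 0.0856
offset [ 8.4 -4.9 44.1] turn [ 0.29  0.94 -0.11] | t 2.72 pos [0.46   0.3204 0.0633] w 0.0856 F [-0.7  0.4 -0.7] q [0.61 0.51 1.9  0.   0.75 1.89]
tool x [ 0.958  0.285 -0.016] y [ 0.286 -0.958  0.005]
top 0.036 424 ((503.810791015625, -214.13809204101562), (51.529170989990234, 144.2342987060547), 2.9359121322631836)
top 0.024 240 ((500.88311767578125, -176.78533935546875), (65.58203887939453, 238.40481567382812), 1.5116702318191528)
top 0.02 851 ((501.3175048828125, -177.49285888671875), (67.13483428955078, 239.90756225585938), 1.94190514087677)
scene 0.036 678 ((501.5496520996094, -218.83489990234375), (49.3836669921875, 144.03001403808594), 3.074753761291504)
scene 0.024 356 ((499.59344482421875, -181.31298828125), (63.1191520690918, 239.761474609375), 2.041675329208374)
scene 0.02 1203 ((499.1667785644531, -181.3282012939453), (63.972965240478516, 239.761474609375), 2.041675329208374)
```

View pics/scene3z.png

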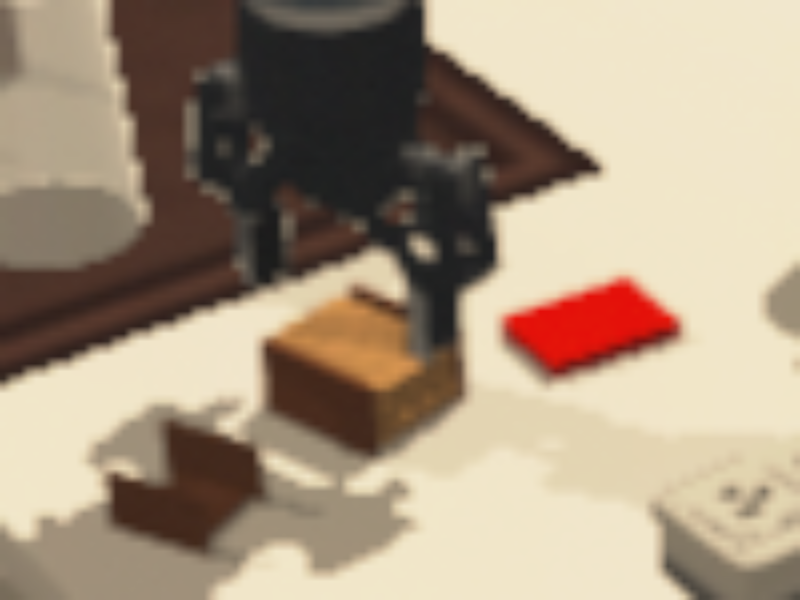

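```bash
python3 -m jog '{"offset":[[8,-5,4],[8,-5,4],[8,-5,4],[8,-5,4]],"turn":[[0.3,0.9,0],[0.3,0.9,0],[0.3,0.9,0],[0.3,0.9,0]],"fingers":[1,1,1,1]}'
python3 - <<'E'
from h import *
plan([.466,.327,.019],106.7)
E
```

```text
clock: 3.1
tool_pos: [0.4669, 0.3281, 0.0607]
eef_rot: [-0.001, 0.99, 0.144, 0.001]
wrist_force: [-0.4, 0.4, -0.1]
gripper_width: 0.0852
offset [-1.3  0.9 41.7] turn [-0.05 -0.07 -0.1 ] | t 3.1 pos [0.4669 0.3281 0.0607] w 0.0852 F [-0.4  0.4 -0.1] q [0.61 0.52 1.89 0.   0.73 1.89]
tool x [0.958 0.286 0.001] y [ 0.286 -0.958 -0.001]
```

```bash
python3 -m jog '{"offset":[[-1,1,8],[-1,1,16],[-1,1,24],[-1,1,32],[-1,1,37],[-1,1,41],[-1,1,41],[-1,1,41]],"turn":[[0,0,0],[0,0,0],[0,0,0],[0,0,0],[0,0,0],[0,0,0],[0,0,0],[0,0,0]],"fingers":[1,1,1,1,1,1,1,1]}'
python3 - <<'E'
from h import *
plan([.466,.327,.019],106.7)
n="scene"
p,d=capture(n);cv2.imwrite(f"pics/{n}4.png",p)
cv2.imwrite(f"pics/{n}4z.png",cv2.resize(p[170:250,220:320],(800,600)))
E
```

```text
clock: 3.77
tool_pos: [0.4662, 0.3268, 0.0193]
eef_rot: [-0.0, 0.99, 0.144, 0.0]
wrist_force: [-0.3, 0.9, 0.1]
gripper_width: 0.0858
offset [-0.1 -0.2  0.3] turn [-0.04 -0.04 -0.1 ] | t 3.77 pos [0.4662 0.3268 0.0193] w 0.0858 F [-0.3  0.9  0.1] q [0.61 0.59 1.9  0.   0.66 1.89]
tool x [0.958 0.286 0.001] y [ 0.286 -0.958 -0.001]
```

View pics/scene4z.png

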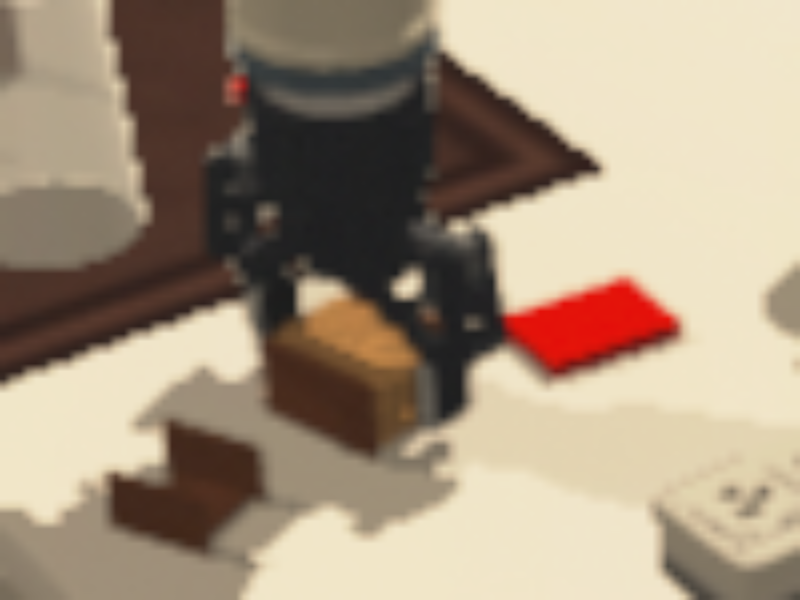

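```bash
python3 -m jog '{"offset":[[0,0,0],[0,0,0],[0,0,0],[0,0,0],[0,0,0],[0,0,0],[0,0,0],[0,0,0]],"turn":[[0,0,0],[0,0,0],[0,0,0],[0,0,0],[0,0,0],[0,0,0],[0,0,0],[0,0,0]],"fingers":[0.85,0.8,0.78,0.76,0.74,0.72,0.6,0.4]}'; python3 -m jog '{"offset":[[0,0,0],[0,0,0],[0,0,0],[0,0,0]],"turn":[[0,0,0],[0,0,0],[0,0,0],[0,0,0]],"fingers":[0.2,0,0,0]}'
python3 - <<'E'
from h import *
plan([.466,.327,.019],106.7)
E
```

```text
clock: 4.48
tool_pos: [0.4667, 0.3271, 0.0203]
eef_rot: [-0.001, 0.99, 0.144, 0.001]
wrist_force: [-0.8, -1.7, 6.1]
gripper_width: 0.0651
clock: 4.82
tool_pos: [0.4666, 0.3271, 0.0204]
eef_rot: [-0.001, 0.99, 0.144, 0.001]
wrist_force: [-0.1, -0.8, 0.8]
gripper_width: 0.0653
offset [-0.6 -0.1  1.3] turn [-0.06 -0.11 -0.1 ] | t 4.82 pos [0.4666 0.3271 0.0204] w 0.0653 F [-0.1 -0.8  0.8] q [0.61 0.58 1.9  0.   0.66 1.89]
tool x [0.958 0.286 0.002] y [ 0.286 -0.958 -0.001]
```

Gripped at 65 mm. Lift straight up slowly at first.

```bash
python3 -m jog '{"offset":[[0,0,-4],[0,0,-10],[0,0,-18],[0,0,-28],[0,0,-38],[0,0,-48],[0,0,-58],[0,0,-68]],"turn":[[0,0,0],[0,0,0],[0,0,0],[0,0,0],[0,0,0],[0,0,0],[0,0,0],[0,0,0]],"fingers":[0,0,0,0,0,0,0,0]}'
python3 - <<'E'
from h import *
plan([.385,-.15,.12],92.3)
n="scene"
p,d=capture(n);cv2.imwrite(f"pics/{n}5.png",p)
cv2.imwrite(f"pics/{n}5z.png",cv2.resize(p[150:240,220:340],(800,600)))
E
```

```text
clock: 5.48
tool_pos: [0.4667, 0.3271, 0.0898]
eef_rot: [-0.001, 0.99, 0.144, 0.001]
wrist_force: [0.2, -0.5, -0.7]
gripper_width: 0.0654
offset [-214.5  433.8  -31.3] turn [-0.09 -0.14 14.3 ] | t 5.48 pos [0.4667 0.3271 0.0898] w 0.0654 F [ 0.2 -0.5 -0.7] q [0.61 0.47 1.88 0.   0.79 1.89]
tool x [0.958 0.286 0.003] y [ 0.286 -0.958 -0.001]
```

View pics/scene5z.png

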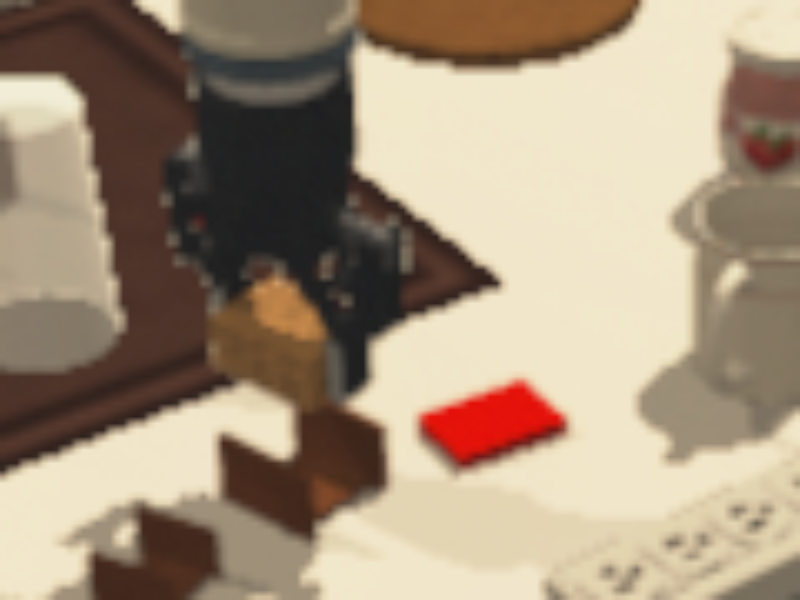

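```bash
python3 -m jog '{"offset":[[-5,10,-10],[-17,34,-20],[-31,62,-30],[-45,90,-30],[-60,121,-30],[-75,152,-30],[-90,182,-30],[-105,212,-30]],"turn":[[0,0,0.3],[0,0,1],[0,0,2],[0,0,3],[0,0,4],[0,0,5],[0,0,6],[0,0,7]],"fingers":[0,0,0,0,0,0,0,0]}'
python3 - <<'E'
from h import *
plan([.385,-.15,.08],92.3)
E
```

```text
clock: 6.2
tool_pos: [0.4269, 0.093, 0.1209]
eef_rot: [-0.001, 0.997, 0.083, 0.002]
wrist_force: [0.8, 0.6, -1.2]
gripper_width: 0.0652
offset [-82.  232.8  39.9] turn [-0.16 -0.29  7.27] | t 6.2 pos [0.4269 0.093  0.1209] w 0.0652 F [ 0.8  0.6 -1.2] q [0.21 0.25 2.14 0.   0.74 1.61]
tool x [0.986 0.166 0.005] y [ 0.166 -0.986 -0.002]
```

```bash
python3 -m jog '{"offset":[[-11,30,0],[-23,65,0],[-35,100,0],[-47,135,0],[-59,168,0],[-70,200,10],[-78,222,20],[-82,233,30]],"turn":[[0,0,1],[0,0,2],[0,0,3],[0,0,4],[0,0,5],[0,0,6],[0,0,7],[0,0,7.3]],"fingers":[0,0,0,0,0,0,0,0]}'; python3 -m jog '{"offset":[[0,0,0],[0,0,0],[0,0,0]],"turn":[[0,0,0],[0,0,0],[0,0,0]],"fingers":[0,0,0]}';python3 - <<'E'
from h import *
plan([.385,-.15,.0165],92.3)
n="scene"
p,d=capture(n);cv2.imwrite(f"pics/{n}6.png",p)
cv2.imwrite(f"pics/{n}6z.png",cv2.resize(p[210:360,240:440],(800,600)))
E
```

```text
clock: 6.87
tool_pos: [0.3848, -0.1529, 0.0901]
eef_rot: [-0.001, 1.0, 0.018, 0.003]
wrist_force: [0.3, 1.0, -0.7]
gripper_width: 0.065
clock: 7.12
tool_pos: [0.385, -0.1525, 0.0905]
eef_rot: [-0.001, 1.0, 0.018, 0.003]
wrist_force: [0.0, -0.4, -1.1]
gripper_width: 0.0653
offset [-0.3 -2.4 74. ] turn [-0.12 -0.37 -0.21] | t 7.12 pos [ 0.385  -0.1525  0.0905] w 0.0653 F [ 0.  -0.4 -1.1] q [-0.38  0.28  2.21  0.01  0.65  1.14]
tool x [0.999 0.037 0.006] y [ 0.037 -0.999 -0.002]
```

View pics/scene6z.png

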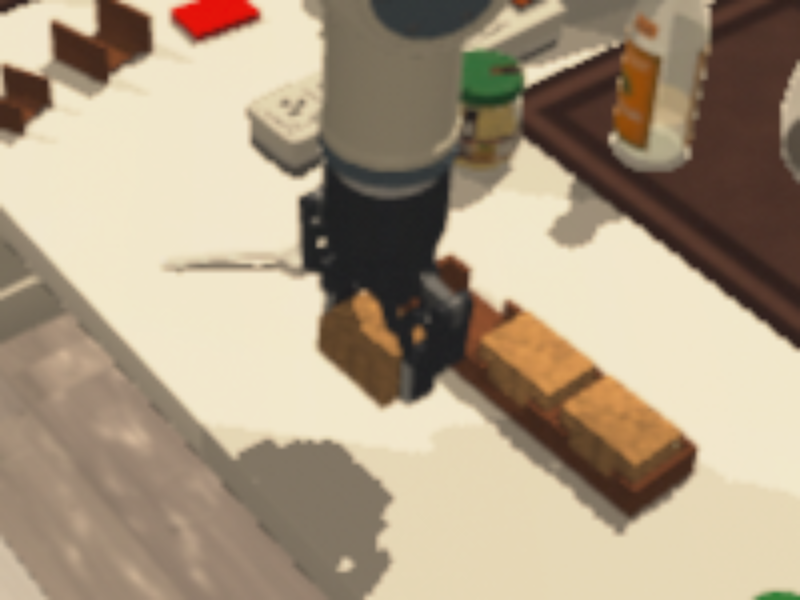

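```bash
python3 -m jog '{"offset":[[0,-1,10],[0,-1,22],[0,-1,36],[0,-1,48],[0,-1,58],[0,-1,65],[0,-1,70],[0,-1,70]],"turn":[[0,0.1,0],[0,0.2,0],[0,0.4,0],[0,0.4,0],[0,0.4,0],[0,0.4,0],[0,0.4,0],[0,0.4,0]],"fingers":[0,0,0,0,0,0,0,0]}'
python3 - <<'E'
from h import *
plan([.385,-.1525,.0145],92.3)
E
```

```text
clock: 7.83
tool_pos: [0.3856, -0.1506, 0.0202]
eef_rot: [-0.001, 1.0, 0.019, 0.007]
wrist_force: [0.3, -0.5, -1.4]
gripper_width: 0.0657
offset [-0.7  1.9  5.7] turn [-0.13 -0.75 -0.1 ] | t 7.83 pos [ 0.3856 -0.1506  0.0202] w 0.0657 F [ 0.3 -0.5 -1.4] q [-0.38  0.44  2.24  0.02  0.46  1.14]
tool x [0.999 0.038 0.013] y [ 0.038 -0.999 -0.002]
```

```bash
python3 -m jog '{"offset":[[0,0,2],[0,0,4],[0,0,5],[0,0,5.5],[0,0,6],[0,0,6]],"turn":[[0,-0.4,0],[0,-0.8,0],[0,-0.8,0],[0,-0.8,0],[0,-0.8,0],[0,-0.8,0]],"fingers":[0,0,0,0,0,0]}'
python3 - <<'E'
from h import *
plan([.385,-.1525,.0145],92.3)
E
```

```text
clock: 8.33
tool_pos: [0.3863, -0.1507, 0.0156]
eef_rot: [-0.001, 1.0, 0.019, 0.0]
wrist_force: [-4.0, 2.9, 27.3]
gripper_width: 0.0654
offset [-1.3  1.8  1.1] turn [-0.1  -0.02 -0.1 ] | t 8.33 pos [ 0.3863 -0.1507  0.0156] w 0.0654 F [-4.   2.9 27.3] q [-0.38  0.45  2.23  0.    0.46  1.15]
tool x [0.999 0.038 0.   ] y [ 0.038 -0.999 -0.002]
```

```bash
python3 -m jog '{"offset":[[0,0,-0.5],[0,0,-0.5],[0,0,-0.5],[0,0,-0.5],[0,0,-0.5],[0,0,-0.5]],"turn":[[0,0,0],[0,0,0],[0,0,0],[0,0,0],[0,0,0],[0,0,0]],"fingers":[0.8,0.85,0.9,1,1,1]}'
python3 - <<'E'
from h import *
plan([.385,-.1525,.0145],92.3)
E
```

```text
clock: 8.83
tool_pos: [0.3862, -0.1507, 0.016]
eef_rot: [-0.001, 1.0, 0.019, 0.0]
wrist_force: [0.6, 0.5, 0.9]
gripper_width: 0.0857
offset [-1.2  1.8  1.5] turn [-0.11 -0.   -0.1 ] | t 8.83 pos [ 0.3862 -0.1507  0.016 ] w 0.0857 F [0.6 0.5 0.9] q [-0.38  0.45  2.23  0.    0.46  1.15]
tool x [0.999 0.038 0.   ] y [ 0.038 -0.999 -0.002]
```

```bash
python3 -m jog '{"offset":[[0,0,-10],[0,0,-25],[0,0,-45],[0,0,-75],[0,0,-100],[0,0,-110],[0,0,-110],[0,0,-110]],"turn":[[0,0,0],[0,0,0],[0,0,0],[0,0,0],[0,0,0],[0,0,0],[0,0,0],[0,0,0]],"fingers":[1,1,1,1,1,1,1,1]}'
python3 - <<'E'
from h import *
for n in("scene","top"):
    p,d=capture(n);cv2.imwrite(f"pics/{n}7.png",p);np.save(f"pics/{n}7d.npy",d)
    P=cloud(n,d).reshape(-1,3)
    k=(P[:,2]>.026)&(P[:,2]<.034)&(abs(P[:,0]-.385)<.05)&(abs(P[:,1]+.15)<.06)
    if k.sum()>20: print(n,k.sum(),P[k][:,2].mean(),cv2.minAreaRect((P[k][:,:2]*1000).astype(np.float32)))
plan([.386,-.15,.12],92.3)
p=cv2.imread("pics/scene7.png")
cv2.imwrite(f"pics/scene7z.png",cv2.resize(p[210:360,240:440],(800,600)))
E
```

```text
clock: 9.5
tool_pos: [0.3864, -0.151, 0.1261]
eef_rot: [-0.001, 1.0, 0.019, 0.001]
wrist_force: [0.7, -0.3, -0.5]
gripper_width: 0.0851
scene 345 0.029763261104765112 ((382.9278564453125, -150.23446655273438), (47.67982482910156, 67.44226837158203), 0.11931878328323364)
top 219 0.02978547579086343 ((385.6335754394531, -147.54931640625), (49.422882080078125, 67.59164428710938), 4.453938961029053)
offset [ 0.5 -0.6  5. ] turn [-0.15  0.08 -0.1 ] | t 9.6 pos [ 0.3855 -0.1506  0.125 ] w 0.0855 F [-0.5 -0.4 -0.2] q [-0.38  0.22  2.18  0.    0.75  1.15]
tool x [ 0.999  0.038 -0.001] y [ 0.038 -0.999 -0.003]
```

View pics/scene7z.png

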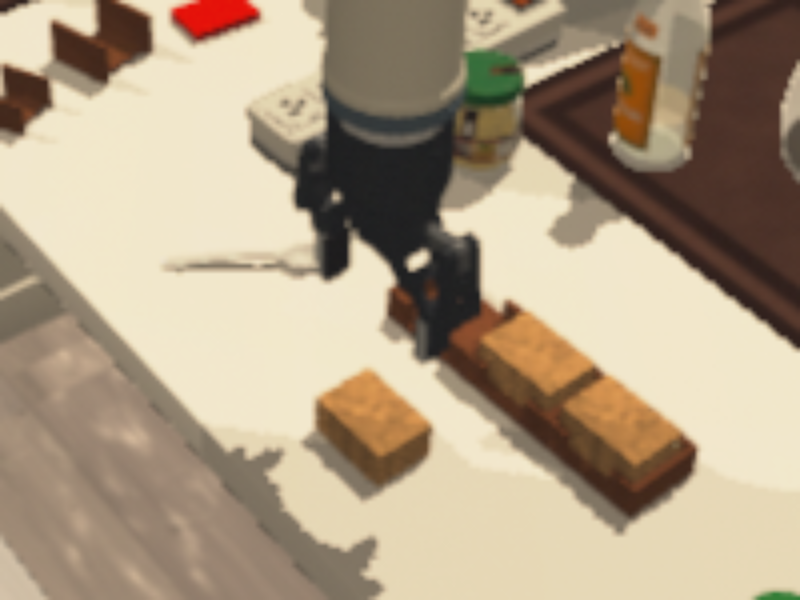

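View pics/top7.png

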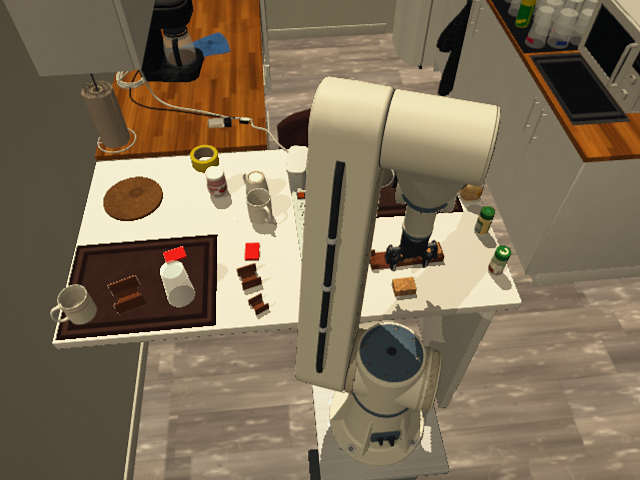

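Run:
```python
from h import *
a=np.radians(2.3);A=np.array([[np.cos(a),np.sin(a)],[-np.sin(a),np.cos(a)]])
for f in("scene1","scene2","scene7","top2"):
    n=f[:-1];P=cloud(n,np.load(f"pics/{f}d.npy")).reshape(-1,3)
    for lo,hi,y0,y1 in((.036,.044,-.11,.03),(.024,.044,-.115,.11)):
        q=P[(P[:,2]>lo)&(P[:,2]<hi)&(abs(P[:,0]-.5)<.06)&(abs(P[:,1]+.18)<.16)]
        v=(q[:,:2]-[.5,-.18])@A.T
        out=[]
        for s in(1,-1):
            ys=[];xs=[]
            for y in np.arange(y0,y1,.006):
                w=v[(v[:,1]>y)&(v[:,1]<y+.006)]
                if len(w)>5: ys.append(y+.003);xs.append((w[:,0]*s).max()*s)
            ys=np.array(ys);xs=np.array(xs)
            for _ in range(3):
                c=np.polyfit(ys,xs,1);r=abs(np.polyval(c,ys)-xs);k=r<=max(.002,np.median(r)*2);ys,xs=ys[k],xs[k]
            out.append((round(2.3-np.degrees(np.arctan(c[0])),2),round(c[1]*1000,1),len(ys)))
        print(f,lo,"yaw,x-edge+,-:",out,"yrange",(v[:,1].min()*1000).round(1),(v[:,1].max()*1000).round(1))
```

```text
scene1 0.036 yaw,x-edge+,-: [(np.float64(2.42), np.float64(21.9), 18), (np.float64(2.73), np.float64(-23.7), 23)] yrange -111.3 33.9
scene1 0.024 yaw,x-edge+,-: [(np.float64(2.57), np.float64(21.8), 16), (np.float64(3.46), np.float64(-28.7), 32)] yrange -120.1 120.8
scene2 0.036 yaw,x-edge+,-: [(np.float64(2.94), np.float64(22.0), 21), (np.float64(2.6), np.float64(-23.6), 22)] yrange -110.9 33.4
scene2 0.024 yaw,x-edge+,-: [(np.float64(0.7), np.float64(23.9), 22), (np.float64(3.24), np.float64(-28.6), 31)] yrange -121.1 118.5
scene7 0.036 yaw,x-edge+,-: [(np.float64(2.8), np.float64(22.0), 23), (np.float64(2.49), np.float64(-22.9), 21)] yrange -110.8 35.3
scene7 0.024 yaw,x-edge+,-: [(np.float64(2.92), np.float64(22.5), 17), (np.float64(3.18), np.float64(-28.8), 30)] yrange -119.5 118.1
top2 0.036 yaw,x-edge+,-: [(np.float64(2.8), np.float64(24.5), 16), (np.float64(2.93), np.float64(-20.9), 17)] yrange -106.6 37.6
top2 0.024 yaw,x-edge+,-: [(np.float64(0.4), np.float64(28.7), 27), (np.float64(2.85), np.float64(-26.7), 27)] yrange -116.1 122.1
```

Run:
```python
from h import *
a=np.radians(2.3);A=np.array([[np.cos(a),np.sin(a)],[-np.sin(a),np.cos(a)]])
for n in("scene","top"):
    P=cloud(n,np.load(f"pics/{n}7d.npy")).reshape(-1,3)
    q=P[(P[:,2]>.026)&(P[:,2]<.034)&(abs(P[:,0]-.385)<.05)&(abs(P[:,1]+.15)<.06)]
    v=(q[:,:2]-[.385,-.15])@A.T
    for ax in(0,1):
        for s in(1,-1):
            ys=[];xs=[];L=.03 if ax==0 else .02
            for y in np.arange(-L,L,.005):
                w=v[(v[:,1-ax]>y)&(v[:,1-ax]<y+.005)]
                if len(w)>3: ys.append(y+.0025);xs.append((w[:,ax]*s).max()*s)
            c=np.polyfit(ys,xs,1);print(n,"xy"[ax],s,np.degrees(np.arctan(c[0])).round(2),(c[1]*1000).round(1),len(ys))
```

```text
scene x 1 2.19 19.9 12
scene x -1 1.38 -24.7 12
scene y 1 -3.22 31.5 8
scene y -1 -0.81 -32.9 8
top x 1 -1.68 23.0 12
top x -1 1.04 -21.3 12
top y 1 2.26 33.6 8
top y -1 -5.41 -28.7 8
```

```bash
python3 -m jog '{"offset":[[0,0,0],[0,0,0],[0,0,0],[0,0,0],[0,0,0],[0,0,0],[0,0,0],[0,0,0]],"turn":[[0,0,-7],[0,0,-14],[0,0,-21],[0,0,-28],[0,0,-35],[0,0,-42],[0,0,-49],[0,0,-56]],"fingers":[1,1,1,1,1,1,1,1]}';  python3 -m jog '{"offset":[[0,0,0],[0,0,0],[0,0,0],[0,0,0],[0,0,0],[0,0,0],[0,0,0]],"turn":[[0,0,-7],[0,0,-14],[0,0,-21],[0,0,-28],[0,0,-34],[0,0,-34],[0,0,-34]],"fingers":[1,1,1,1,1,1,1]}';python3 - <<'E'
from h import *
plan([.384,-.1507,.07],2.3)
E
```

```text
clock: 10.27
tool_pos: [0.3846, -0.1503, 0.1236]
eef_rot: [-0.003, 0.872, 0.489, -0.001]
wrist_force: [-0.2, 0.4, -0.0]
gripper_width: 0.0854
clock: 10.85
tool_pos: [0.384, -0.15, 0.1226]
eef_rot: [-0.004, 0.692, 0.721, -0.001]
wrist_force: [-0.6, 0.2, 0.1]
gripper_width: 0.0856
offset [-0.9  0.3 52.6] turn [-0.34 -0.26  0.06] | t 10.85 pos [ 0.384  -0.15    0.1226] w 0.0856 F [-0.6  0.2  0.1] q [-0.38  0.22  2.18  0.    0.75 -0.42]
tool x [-0.041  0.999  0.005] y [ 0.999  0.041 -0.006]
```

```bash
python3 -m jog '{"offset":[[-1,0,10],[-1,0,25],[-1,0,38],[-1,0,48],[-1,0,52],[-1,0,52],[-1,0,52]],"turn":[[-0.3,-0.3,0],[-0.3,-0.3,0],[-0.3,-0.3,0],[-0.3,-0.3,0],[-0.3,-0.3,0],[-0.3,-0.3,0],[-0.3,-0.3,0]],"fingers":[1,1,1,1,1,1,1]}';python3 - <<'E'
from h import *
plan([.384,-.1507,.022],2.3)
p,d=capture("scene");cv2.imwrite(f"pics/scene8z.png",cv2.resize(p[250:350,270:400],(780,600)))
E
```

```text
clock: 11.43
tool_pos: [0.3836, -0.1507, 0.0705]
eef_rot: [-0.0, 0.693, 0.721, -0.001]
wrist_force: [-0.4, 0.2, -0.4]
gripper_width: 0.0852
offset [ 0.   0.5 48.5] turn [-0.08  0.02 -0.03] | t 11.43 pos [ 0.3836 -0.1507  0.0705] w 0.0852 F [-0.4  0.2 -0.4] q [-0.38  0.33  2.22 -0.    0.6  -0.42]
tool x [-0.04   0.999 -0.   ] y [ 0.999  0.04  -0.001]
```

View pics/scene8z.png

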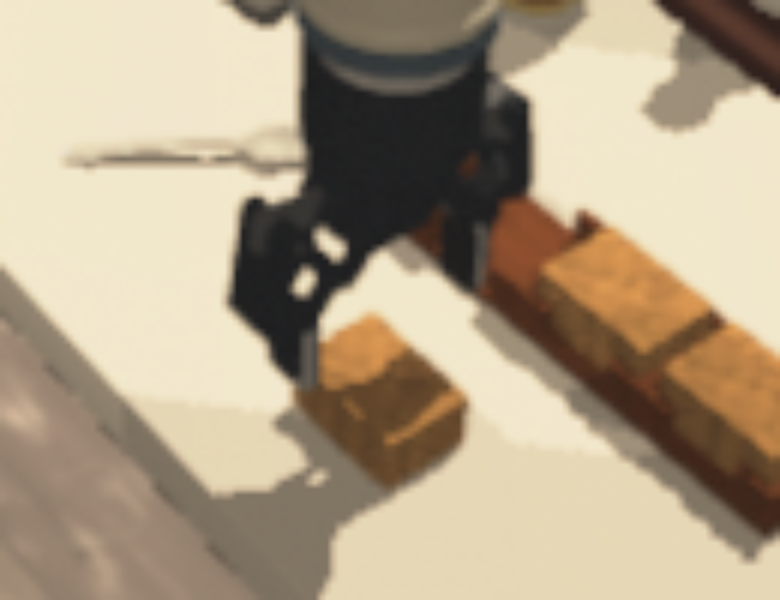

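```bash
python3 -m jog '{"offset":[[0,0.5,10],[0,0.5,22],[0,0.5,34],[0,0.5,43],[0,0.5,48],[0,0.5,48],[0,0.5,48]],"turn":[[0,0,0],[0,0,0],[0,0,0],[0,0,0],[0,0,0],[0,0,0],[0,0,0]],"fingers":[1,1,1,1,1,0.9,0.75]}';python3 -m jog '{"offset":[[0,0,0],[0,0,0],[0,0,0],[0,0,0],[0,0,0],[0,0,0],[0,0,0],[0,0,0]],"turn":[[0,0,0],[0,0,0],[0,0,0],[0,0,0],[0,0,0],[0,0,0],[0,0,0],[0,0,0]],"fingers":[0.65,0.6,0.57,0.55,0.53,0.51,0.4,0.2]}';python3 -m jog '{"offset":[[0,0,0],[0,0,0],[0,0,0]],"turn":[[0,0,0],[0,0,0],[0,0,0]],"fingers":[0,0,0]}';python3 - <<'E'
from h import *
plan([.384,-.1507,.022],2.3)
p,d=capture("scene");cv2.imwrite(f"pics/scene9z.png",cv2.resize(p[250:350,270:400],(780,600)))
E
```

```text
clock: 12.07
tool_pos: [0.3844, -0.1509, 0.0229]
eef_rot: [-0.0, 0.693, 0.721, -0.0]
wrist_force: [-0.9, 0.0, 0.1]
gripper_width: 0.0665
clock: 12.73
tool_pos: [0.3848, -0.151, 0.0235]
eef_rot: [0.0, 0.693, 0.721, -0.0]
wrist_force: [-0.1, 0.6, 10.1]
gripper_width: 0.0452
clock: 12.98
tool_pos: [0.3848, -0.151, 0.0236]
eef_rot: [0.0, 0.693, 0.721, -0.0]
wrist_force: [-0.4, 0.3, 2.3]
gripper_width: 0.045
offset [ 0.4 -0.8  1.6] turn [ 0.01  0.06 -0.03] | t 12.98 pos [ 0.3848 -0.151   0.0236] w 0.045 F [-0.4  0.3  2.3] q [-0.38  0.43  2.23 -0.    0.48 -0.42]
tool x [-0.04   0.999 -0.001] y [0.999 0.04  0.   ]
```

View pics/scene9z.png

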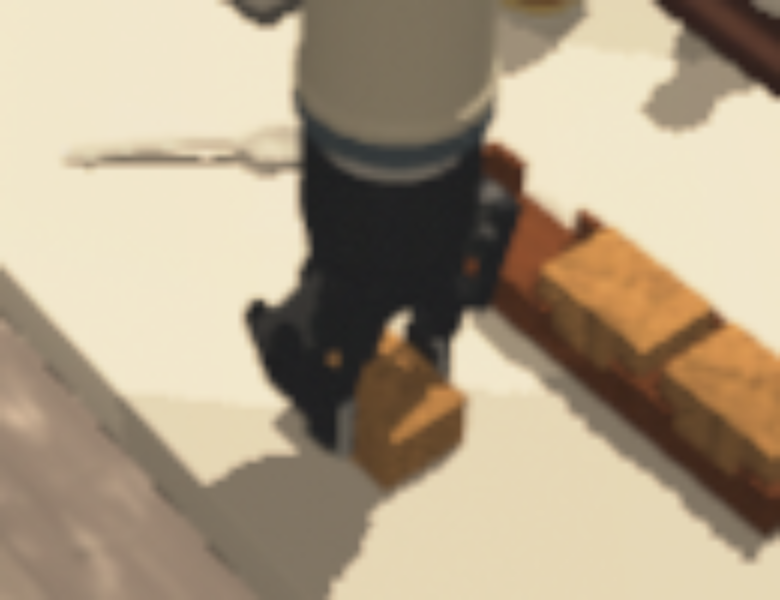

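```bash
python3 -m jog '{"offset":[[0,0,-4],[0,0,-12],[0,0,-24],[0,0,-38],[0,0,-52],[0,0,-66],[0,0,-76],[0,0,-80]],"turn":[[0,0,0],[0,0,0],[0,0,0],[0,0,0],[0,0,0],[0,0,0],[0,0,0],[0,0,0]],"fingers":[0,0,0,0,0,0,0,0]}';python3 - <<'E'
from h import *
plan([.497,-.101,.1],2.8,-10)
p,d=capture("scene");cv2.imwrite(f"pics/scene10z.png",cv2.resize(p[230:330,270:400],(780,600)))
E
```

```text
clock: 13.7
tool_pos: [0.3854, -0.1512, 0.1054]
eef_rot: [0.001, 0.693, 0.721, 0.0]
wrist_force: [1.1, 0.5, -1.4]
gripper_width: 0.045
offset [ 45.7 113.5   5.5] turn [ 0.08 -9.89 -0.54] | t 13.7 pos [ 0.3854 -0.1512  0.1054] w 0.045 F [ 1.1  0.5 -1.4] q [-0.38  0.25  2.2  -0.    0.69 -0.42]
tool x [-0.04   0.999 -0.002] y [0.999 0.04  0.002]
```

View pics/scene10z.png

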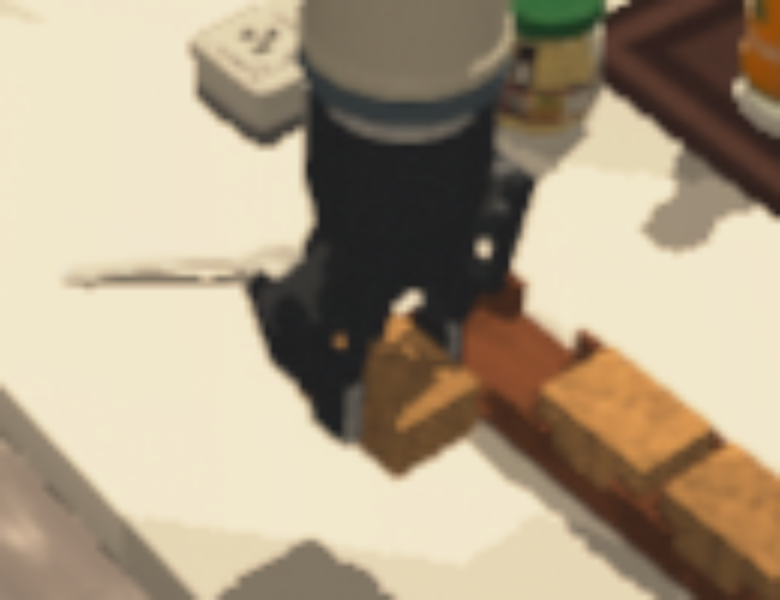

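```bash
python3 -m jog '{"offset":[[5,12,0],[13,32,0],[22,55,0],[31,78,0],[39,98,0],[45,110,2],[46,113,5],[46,113,5]],"turn":[[0,-1,-0.1],[0,-2.5,-0.2],[0,-4,-0.3],[0,-6,-0.4],[0,-8,-0.5],[0,-9,-0.5],[0,-10,-0.5],[0,-10,-0.5]],"fingers":[0,0,0,0,0,0,0,0]}';python3 -m jog '{"offset":[[0,0,0],[0,0,0]],"turn":[[0,0,0],[0,0,0]],"fingers":[0,0]}';python3 - <<'E'
from h import *
plan([.497,-.101,.064],2.8,-10)
for n in("scene","top"):
    p,d=capture(n);cv2.imwrite(f"pics/{n}11.png",p);np.save(f"pics/{n}11d.npy",d)
    cv2.imwrite(f"pics/{n}11z.png",cv2.resize(p[230:330,310:440] if n=="scene" else p[200:300,340:470],(780,600)))
E
```

```text
clock: 14.42
tool_pos: [0.497, -0.0998, 0.0995]
eef_rot: [0.064, 0.686, 0.722, -0.061]
wrist_force: [-0.8, -0.0, -1.4]
gripper_width: 0.0448
clock: 14.58
tool_pos: [0.4961, -0.0998, 0.0991]
eef_rot: [0.064, 0.686, 0.722, -0.061]
wrist_force: [-0.2, 1.0, -0.7]
gripper_width: 0.0453
offset [ 4.9  0.8 34.8] turn [-0.03  0.1   0.08] | t 14.58 pos [ 0.4961 -0.0998  0.0991] w 0.0453 F [-0.2  1.  -0.7] q [-0.09  0.38  2.03 -0.27  0.72  0.06]
tool x [-0.05   0.983 -0.175] y [ 0.999  0.05  -0.001]
```

View pics/scene11z.png

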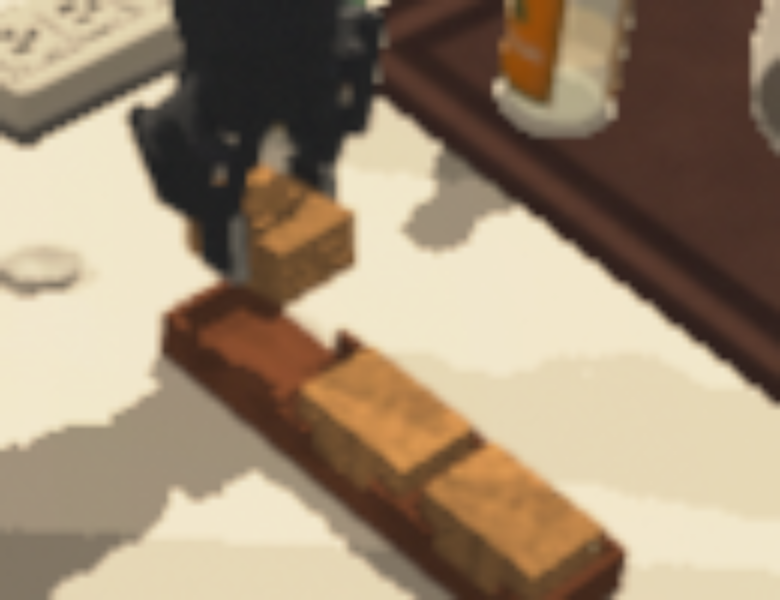

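View pics/top11z.png

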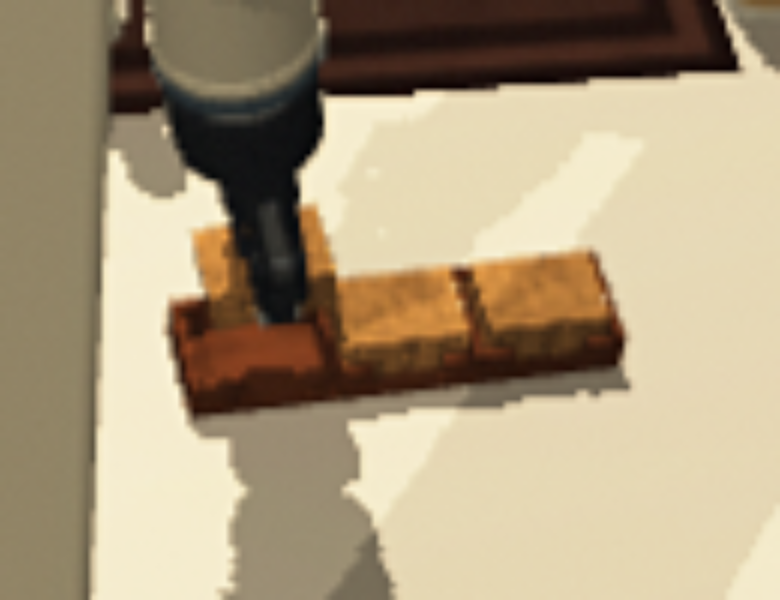

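```bash
python3 -m jog '{"offset":[[1,0.5,8],[2.5,0.8,18],[4,0.8,28],[5,0.8,33],[5,0.8,35],[5,0.8,35],[5,0.8,35]],"turn":[[0,0,0],[0,0,0],[0,0,0],[0,0,0],[0,0,0],[0,0,0],[0,0,0]],"fingers":[0,0,0,0,0,0,0]}';python3 - <<'E'
from h import *
plan([.497,-.101,.05],2.8,-10)
for n in("scene","top"):
    p,d=capture(n);cv2.imwrite(f"pics/{n}12.png",p);np.save(f"pics/{n}12d.npy",d)
    cv2.imwrite(f"pics/{n}12z.png",cv2.resize(p[255:335,325:429] if n=="scene" else p[220:300,350:454],(780,600)))
E
```

```text
clock: 15.27
tool_pos: [0.4972, -0.1013, 0.0639]
eef_rot: [0.064, 0.687, 0.722, -0.061]
wrist_force: [0.3, -0.1, -1.0]
gripper_width: 0.0449
offset [ 2.8 -0.2 13.6] turn [-0.01  0.11  0.03] | t 15.27 pos [ 0.4972 -0.1013  0.0639] w 0.0449 F [ 0.3 -0.1 -1. ] q [-0.09  0.44  2.05 -0.29  0.65  0.09]
tool x [-0.049  0.983 -0.176] y [ 0.999  0.049 -0.   ]
```

View pics/scene12z.png

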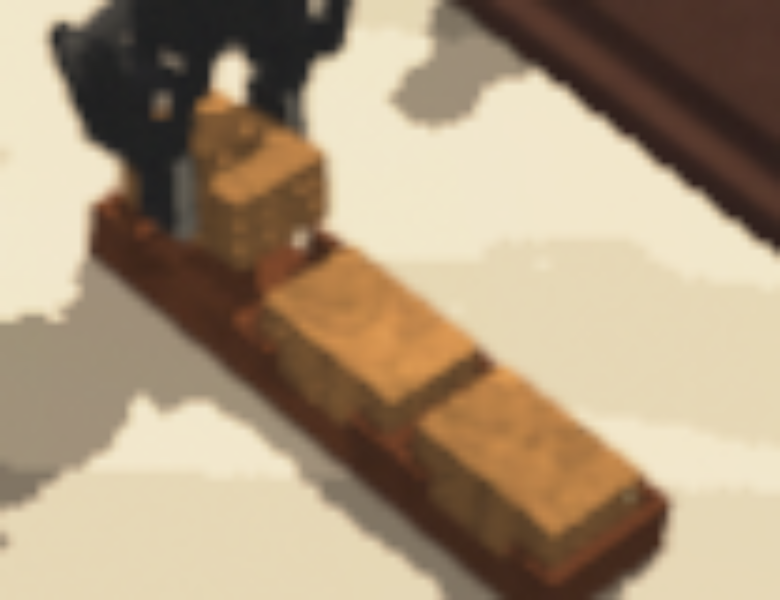

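View pics/top12z.png

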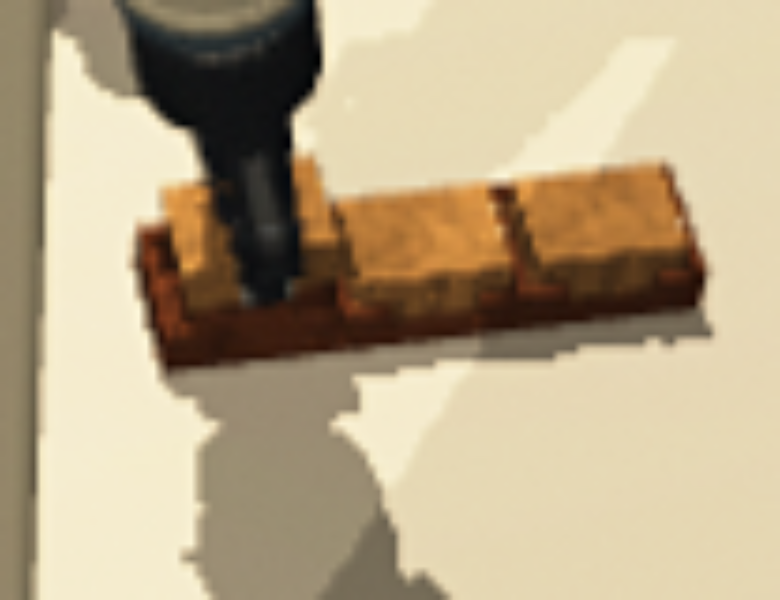

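Run:
```python
from h import *
a=np.radians(2.8);A=np.array([[np.cos(a),np.sin(a)],[-np.sin(a),np.cos(a)]])
for n in("scene","top"):
    p=cv2.imread(f"pics/{n}12.png");h=cv2.cvtColor(p,cv2.COLOR_BGR2HSV).reshape(-1,3)
    P=cloud(n,np.load(f"pics/{n}12d.npy")).reshape(-1,3)
    v=(P[:,:2]-[.497,-.1035])@A.T
    k0=(abs(v[:,0])<.035)
    # high-end pile upper points beyond finger
    for nm,y0,y1,z0,z1 in(("pile hi",-.035,-.012,.05,.085),("nbr1",-.106,-.048,.035,.045),("rimcheek +y",.036,.041,.02,.032),("floor",-.03,-.01,.006,.014)):
        k=k0&(v[:,1]>y0)&(v[:,1]<y1)&(P[:,2]>z0)&(P[:,2]<z1)&(h[:,2]>60)
        w=v[k]
        if len(w)<8: print(n,nm,len(w));continue
        xs=np.sort(w[:,0])*1000;print(n,nm,len(w),"x",xs[:4].round(1),xs[-4:].round(1),"y",(w[:,1].min()*1000).round(1),(w[:,1].max()*1000).round(1))
```

```text
scene pile hi 182 x [-27.6 -26.6 -26.4 -26.4] [19.1 20.3 20.4 21.9] y -34.4 -12.5
scene nbr1 282 x [-25.1 -24.6 -24.4 -24.1] [21.1 21.4 21.5 23.9] y -105.9 -48.0
scene rimcheek +y 11 x [-31.2 -29.4 -28.9 -27.7] [-18.6 -17.4 -17.2 -16.3] y 36.4 41.0
scene floor 59 x [-32.8 -32.6 -32.5 -31.4] [23.9 27.4 27.6 31.3] y -28.2 -10.1
top pile hi 65 x [-25.5 -25.4 -24.5 -24. ] [20.7 21.  23.6 24. ] y -28.3 -13.1
top nbr1 189 x [-23.6 -22.  -21.9 -21.9] [26.1 26.5 28.  28.6] y -105.1 -48.5
top rimcheek +y 11 x [-24.9 -22.7 -15.5  -9.6] [13.8 17.3 25.2 27.7] y 37.3 40.6
top floor 3
```

```bash
python3 -m jog '{"offset":[[0.5,1.3,3],[1.5,1.3,7],[2.2,1.3,11],[2.8,1.3,14],[3,1.3,16.5],[3,1.3,16.5],[3,1.3,16.5]],"turn":[[0,0,0],[0,0,0],[0,0,0],[0,0,0],[0,0,0],[0,0,0],[0,0,0]],"fingers":[0,0,0,0,0,0,0]}';python3 - <<'E'
from h import *
plan([.4985,-.101,.043],2.8,-10)
for n in("scene","top"):
    p,d=capture(n);cv2.imwrite(f"pics/{n}13.png",p);np.save(f"pics/{n}13d.npy",d)
    cv2.imwrite(f"pics/{n}13z.png",cv2.resize(p[255:335,325:429] if n=="scene" else p[220:300,350:454],(780,600)))
E
```

```text
clock: 15.95
tool_pos: [0.4986, -0.1012, 0.0474]
eef_rot: [0.064, 0.687, 0.722, -0.061]
wrist_force: [0.8, 0.4, -0.9]
gripper_width: 0.0448
offset [ 1.  -0.1  4.2] turn [0.01 0.12 0.03] | t 15.95 pos [ 0.4986 -0.1012  0.0474] w 0.0448 F [ 0.8  0.4 -0.9] q [-0.09  0.47  2.05 -0.31  0.62  0.11]
tool x [-0.049  0.983 -0.176] y [0.999 0.049 0.   ]
```

View pics/scene13z.png

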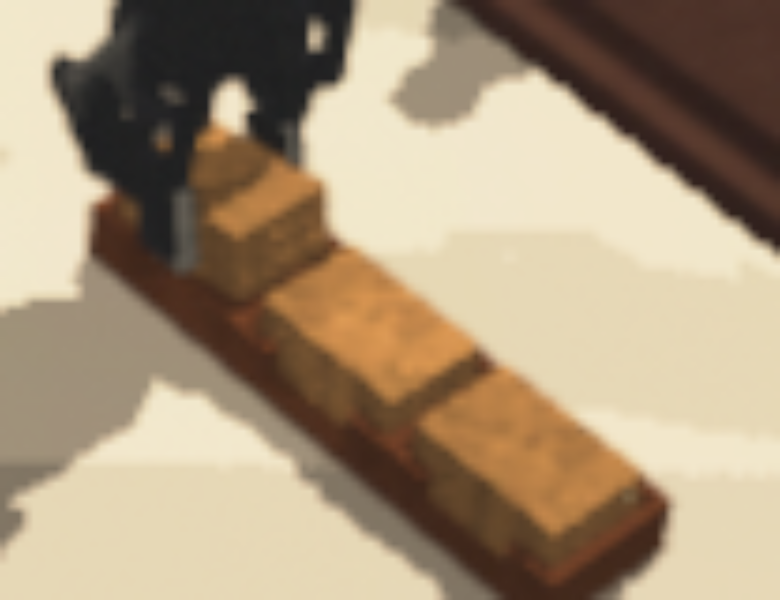

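View pics/top13z.png

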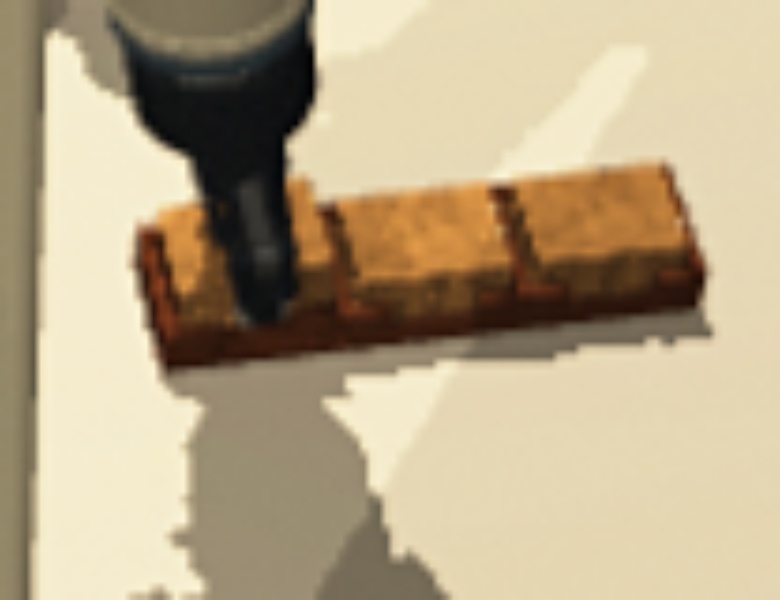

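```bash
python3 -m jog '{"offset":[[0.3,0,1.5],[0.6,0,3],[0.9,0,4.5],[1,0,5.5],[1,0,5.5]],"turn":[[0,0,0],[0,0,0],[0,0,0],[0,0,0],[0,0,0]],"fingers":[0,0,0,0,0]}';python3 - <<'E'
from h import *
plan([.4985,-.103,.036],2.8,-1)
E
```

```text
clock: 16.47
tool_pos: [0.4987, -0.1012, 0.0418]
eef_rot: [0.064, 0.687, 0.722, -0.061]
wrist_force: [-0.1, -0.4, -0.8]
gripper_width: 0.0451
offset [-0.8 -0.3  6. ] turn [0.01 9.12 0.03] | t 16.47 pos [ 0.4987 -0.1012  0.0418] w 0.0451 F [-0.1 -0.4 -0.8] q [-0.09  0.48  2.05 -0.31  0.6   0.11]
tool x [-0.049  0.983 -0.176] y [0.999 0.049 0.   ]
```

Run:
```python
from h import *
for y,z,t in((-.1017,.0401,-7.5),(-.1023,.0384,-5),(-.1029,.0365,-2.5),(-.1035,.0346,0)): print(plan([.4985,y,z],2.8,t)[0].round(2))
```

```text
offset [-0.2 -0.2  1.7] turn [0.01 2.62 0.03] | t 16.47 pos [ 0.4987 -0.1012  0.0418] w 0.0451 F [-0.1 -0.4 -0.8] q [-0.09  0.48  2.05 -0.31  0.6   0.11]
tool x [-0.049  0.983 -0.176] y [0.999 0.049 0.   ]
[-0.2  -0.19  1.74]
offset [-0.5 -0.2  3.5] turn [0.01 5.12 0.03] | t 16.47 pos [ 0.4987 -0.1012  0.0418] w 0.0451 F [-0.1 -0.4 -0.8] q [-0.09  0.48  2.05 -0.31  0.6   0.11]
tool x [-0.049  0.983 -0.176] y [0.999 0.049 0.   ]
[-0.5  -0.22  3.52]
offset [-0.8 -0.3  5.5] turn [0.01 7.62 0.03] | t 16.47 pos [ 0.4987 -0.1012  0.0418] w 0.0451 F [-0.1 -0.4 -0.8] q [-0.09  0.48  2.05 -0.31  0.6   0.11]
tool x [-0.049  0.983 -0.176] y [0.999 0.049 0.   ]
[-0.75 -0.25  5.49]
offset [-1.  -0.3  7.5] turn [1.000e-02 1.012e+01 3.000e-02] | t 16.47 pos [ 0.4987 -0.1012  0.0418] w 0.0451 F [-0.1 -0.4 -0.8] q [-0.09  0.48  2.05 -0.31  0.6   0.11]
tool x [-0.049  0.983 -0.176] y [0.999 0.049 0.   ]
[-1.01 -0.28  7.47]
```

```bash
python3 -m jog '{"offset":[[-0.1,-0.2,0.9],[-0.2,-0.2,1.7],[-0.4,-0.2,2.6],[-0.5,-0.2,3.5],[-0.5,-0.2,3.5],[-0.5,-0.2,3.5]],"turn":[[0,1.3,0],[0,2.6,0],[0,3.9,0],[0,5.1,0],[0,5.1,0],[0,5.1,0]],"fingers":[0,0,0,0,0,0]}';python3 - <<'E'
from h import *
plan([.4985,-.1035,.0346],2.8,0)
E
```

```text
clock: 16.97
tool_pos: [0.4985, -0.1026, 0.0384]
eef_rot: [0.032, 0.689, 0.723, -0.03]
wrist_force: [0.6, -0.1, -1.4]
gripper_width: 0.0452
offset [-0.5 -0.   3.9] turn [ 0.01  5.05 -0.02] | t 16.97 pos [ 0.4985 -0.1026  0.0384] w 0.0452 F [ 0.6 -0.1 -1.4] q [-0.15  0.49  2.04 -0.15  0.6  -0.07]
tool x [-0.048  0.995 -0.088] y [0.999 0.049 0.   ]
```

```bash
python3 -m jog '{"offset":[[-0.1,0,1],[-0.2,0,2],[-0.4,0,3],[-0.5,0,3.8],[-0.5,0,3.8],[-0.5,0,3.8]],"turn":[[0,1.3,0],[0,2.6,0],[0,3.9,0],[0,5.1,0],[0,5.1,0],[0,5.1,0]],"fingers":[0,0,0,0,0,0]}';python3 - <<'E'
from h import *
plan([.4985,-.1035,.0336],2.8,0)
for n in("scene","top"):
    p,d=capture(n);cv2.imwrite(f"pics/{n}14.png",p);np.save(f"pics/{n}14d.npy",d)
    cv2.imwrite(f"pics/{n}14z.png",cv2.resize(p[255:335,325:429] if n=="scene" else p[220:300,350:454],(780,600)))
E
```

```text
clock: 17.47
tool_pos: [0.4984, -0.1036, 0.0346]
eef_rot: [-0.0, 0.69, 0.724, -0.0]
wrist_force: [0.1, -0.4, -1.5]
gripper_width: 0.045
offset [0.1 0.1 1. ] turn [-0.01  0.01 -0.04] | t 17.47 pos [ 0.4984 -0.1036  0.0346] w 0.045 F [ 0.1 -0.4 -1.5] q [-0.21  0.5   2.03 -0.    0.61 -0.26]
tool x [-0.048  0.999 -0.   ] y [ 0.999  0.048 -0.   ]
```

View pics/scene14z.png

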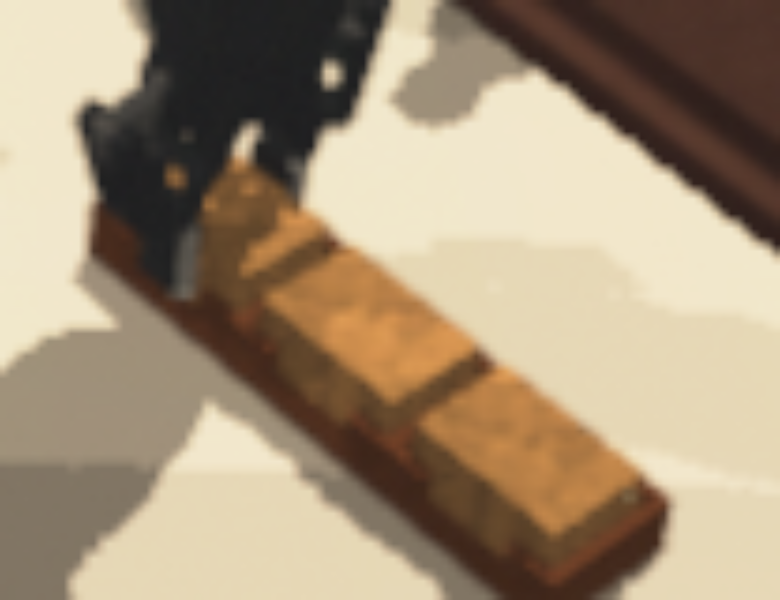

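View pics/top14z.png

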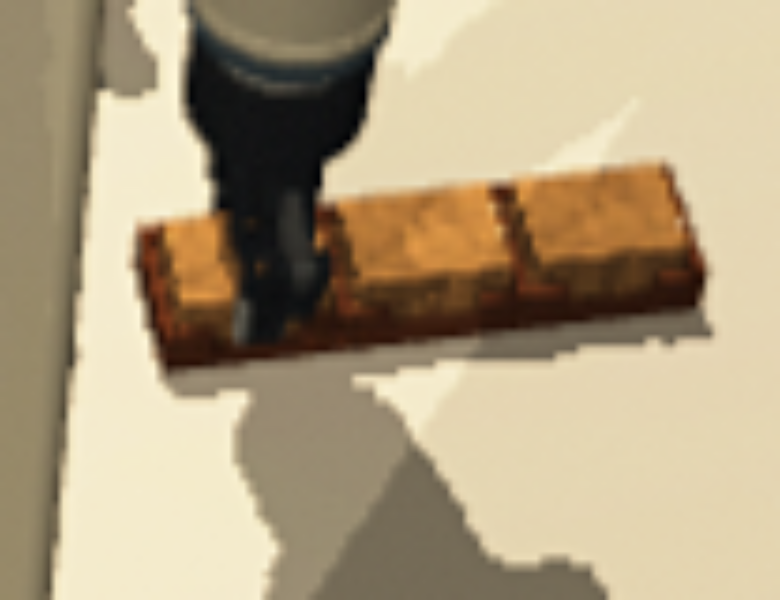

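```bash
python3 -m jog '{"offset":[[0,0,0.5],[0,0,1],[0,0,1.3],[0,0,1.3]],"turn":[[0,0,0],[0,0,0],[0,0,0],[0,0,0]],"fingers":[0,0,0,0]}';python3 -m jog '{"offset":[[0,0,0],[0,0,0],[0,0,0],[0,0,0],[0,0,0]],"turn":[[0,0,0],[0,0,0],[0,0,0],[0,0,0],[0,0,0]],"fingers":[0.56,0.65,0.75,0.8,0.8]}'
```

```text
clock: 17.9
tool_pos: [0.4985, -0.1031, 0.0336]
eef_rot: [0.0, 0.69, 0.724, -0.0]
wrist_force: [-1.2, 1.2, 3.5]
gripper_width: 0.0452
clock: 18.32
tool_pos: [0.4985, -0.1032, 0.0336]
eef_rot: [0.0, 0.69, 0.724, -0.0]
wrist_force: [-0.2, 0.6, 0.1]
gripper_width: 0.0685
```

Contact with the floor, released. Lift clear.

```bash
python3 -m jog '{"offset":[[0,0,-5],[0,0,-15],[0,0,-30],[0,0,-55],[0,0,-85],[0,0,-115],[0,0,-145],[0,0,-160]],"turn":[[0,0,0],[0,0,0],[0,0,0],[0,0,0],[0,0,0],[0,0,0],[0,0,0],[0,0,0]],"fingers":[0.8,0.8,0.8,0.8,0.8,0.8,0.8,0.8]}'; python3 -m jog '{"offset":[[0,0,-40],[0,0,-40],[0,0,-40],[0,0,-40]],"turn":[[0,0,0],[0,0,0],[0,0,0],[0,0,0]],"fingers":[0.8,0.8,0.8,0.8]}'
python3 - <<'E'
from h import *
a=np.radians(2.8);A=np.array([[np.cos(a),np.sin(a)],[-np.sin(a),np.cos(a)]])
for n in("scene","top"):
    p,d=capture(n);cv2.imwrite(f"pics/{n}15.png",p)
    cv2.imwrite(f"pics/{n}15z.png",cv2.resize(p[255:335,325:429] if n=="scene" else p[220:300,350:454],(780,600)))
    P=cloud(n,d).reshape(-1,3);v=(P[:,:2]-[.4985,-.1035])@A.T
    for y0 in(0,-.077,-.154):
        k=(abs(v[:,0])<.035)&(abs(v[:,1]-y0)<.032)&(P[:,2]>.036)&(P[:,2]<.06)
        c=np.linalg.lstsq(np.c_[v[k],np.ones(k.sum())],P[k][:,2],rcond=None)[0] if k.sum()>20 else None
        x=np.sort(v[k][:,0])*1000
        print(n,y0,k.sum(),"z",P[k][:,2].mean().round(4),"tilt deg",np.degrees(c[:2]).round(1) if c is not None else None,"x",x[2:4].round(1),x[-4:-2].round(1),(v[k].mean(0)*1000).round(1))
E
```

```text
clock: 18.98
tool_pos: [0.4998, -0.1034, 0.198]
eef_rot: [0.002, 0.69, 0.724, 0.001]
wrist_force: [0.0, 0.7, 0.9]
gripper_width: 0.0685
clock: 19.32
tool_pos: [0.4994, -0.1033, 0.2386]
eef_rot: [0.003, 0.69, 0.724, 0.001]
wrist_force: [-0.4, 0.1, -0.4]
gripper_width: 0.0684
scene 0 279 z 0.0398 tilt deg [0.4 0.7] x [-26.7 -26.5] [19.9 19.9] [-4.4 -1.3]
scene -0.077 301 z 0.0397 tilt deg [ 0.3 -0.1] x [-25.6 -25.5] [20.6 20.7] [ -3.5 -78. ]
scene -0.154 337 z 0.0397 tilt deg [-0.4 -0. ] x [-26.2 -26.1] [20.6 20.8] [  -3.8 -154.8]
top 0 210 z 0.0402 tilt deg [ 0.4 -0.7] x [-25.1 -24.7] [22.9 23.1] [-1.8  1. ]
top -0.077 207 z 0.0405 tilt deg [-1.6  0. ] x [-24.8 -24.3] [23.8 24.7] [ -0.9 -75.9]
top -0.154 193 z 0.0402 tilt deg [-0.3  0.1] x [-25.1 -24.2] [22.8 23.7] [  -1.1 -153. ]
```

View pics/scene15z.png

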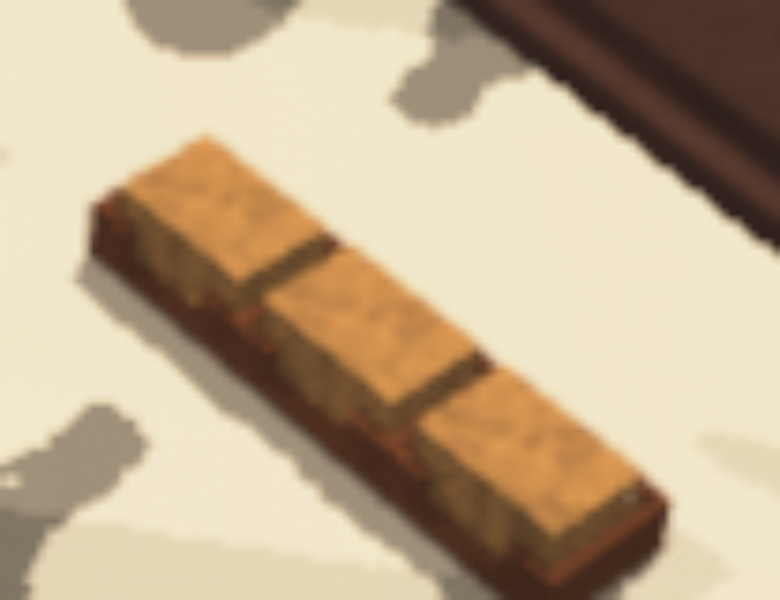

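View pics/top15z.png

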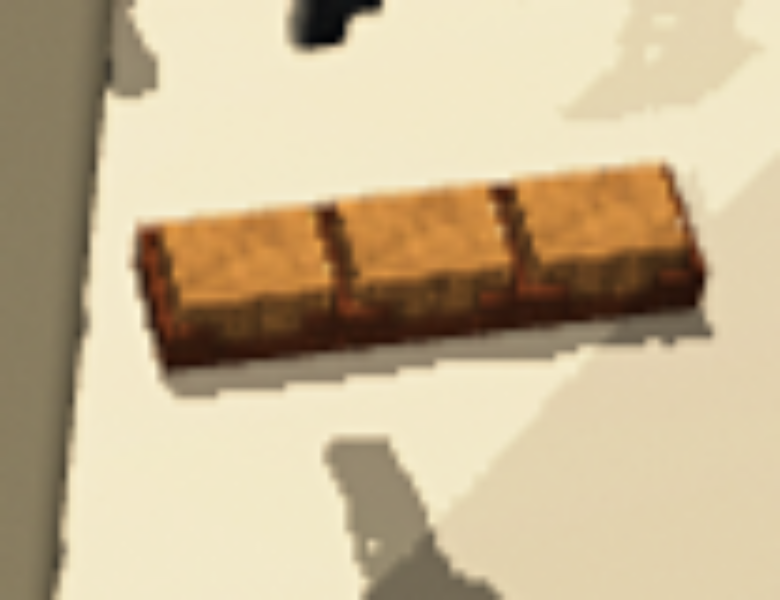

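```bash
python3 -c "
from rig import *
job_done()"
```

```text
the job is handed in; nothing more can be done
```

The pile of three coasters is in the empty pocket at the caddy's +y end, lying flat, and the job is handed in. I have no verdict back, because the hand-in reports none. The run took about 19.5 s of the 67 s allowed.

- **Lift and set down:** I took the pile by its ends from the middle-sized cradle. I set it level on the bare table about 0.48 m away and let go.
- **Regrasp and tip in:** I took it again by its long sides and lowered its +y end into the pocket, slanted about 10° along the outer end wall. I then levelled it, pressed it lightly on the floor (about 3.5 N), opened and backed off straight up.

Last checks, from both cameras:
- **Height and level:** The pile's top is at 0.040 m, the same as the two neighbouring piles. Its fitted tilt is below 1°.
- **Position:** It lines up across the caddy with the other piles to about 1 mm. The spacing to the next pile measured about 77 mm, as it should.
- **Other piles:** They look unmoved in the pictures.
- **Forces and contact:** The highest wrist reading I saw was 27 N, on setting the pile down on the table. At the end the gripper was open at 0.24 m and touching nothing.

**Disagreement:** The two cameras differed by 2–4 mm in absolute position. The scene camera read about 3 mm low in x against the arm, so before going below the rim I moved the pile +1.5 mm in x. It then went in with no measurable side force.

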